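# Slide the specimen dish round the bench clutter to the viewing cradle

## Task

Slide the large covered specimen dish across the table, past the slide box and the dropper-bottle stand without the dish or the robot touching either of them, into the viewing cradle until it meets the sprung stop. Press it home gently - hold roughly 6 newtons on the stop for about a second, never as much as 10 - and leave it resting against the stop; keep the dish flat on the table all the way and leave the other things where they lie.

Things in the scene. Friction and masses are not known exactly. Their poses are not given: they have to be found in the camera images.
- dish: The large covered specimen dish: clear round closed petri dish, outer diameter 100, height 24, with a round cork floor and a brown snail shell inside; mass about 200 g (140 to 280). Origin at the centre of its underside, z up. Too wide to grip across. It slides on the table with an unknown steady drag of some 0.5 to 3 N.
- slide_box: Grey closed slide box fixed to the table: 120 (its x) by 64 (its y), 34 high, a clasp 3 deep on its -y side. Origin at the centre of its underside. It stands in the way of the dish; must not be touched.
- bottle_stand: Wooden stand fixed to the table, 120 (its x) by 60 (its y), 22 high, with three small amber dropper bottles in a row, 51 high over their caps. Origin at the centre of its underside. Must not be touched. Box and stand may change places: one stands nearer the robot and to its right, the other farther off and more to the left, so the dish has to weave between them.
- cradle: Viewing cradle fixed to the table, open to the robot's right: two aluminium rails 16 high, 12 thick, 108 apart inside, from x = 10 to 75 of its frame; flared lips out to x = -15, there 137 wide inside, 154 outside. Behind the rails only a flat 4 high frame to x = 204. No floor: the dish slides on the table and may touch the rails. Origin: mid-mouth on the table, x runs into the cradle, z up.
- stop: Sprung stop at the cradle's inner end: dark steel block 34 deep, 60 wide, 30 high, front face at x = 170 of the cradle. Origin at the bottom middle of that face, axes as the cradle's. A rod from it towards the mouth carries a black rubber pad, 36 wide, at heights 5 to 21, which the dish meets. The pad gives 1 mm for every 1.2 N, up to 9 mm, and pushes the dish back as pressure is taken off.
- rod_exit (a point): Point on the stop block's front face, 13 above the table, where the rod comes out (fixed to the block; it does not tell where the pad is). The rod is clamped at a length that differs every time and is not measured: the free pad's face lies 48 to 72 in front of this point (at x = 98 to 122 of the cradle). Only feel tells when the dish meets it.
- small_dish: Bystander: a small covered petri dish, diameter 60, height 16, loose. Origin at its underside's centre.
- spare_dish: Bystander: an empty covered petri dish, diameter 72, height 18, loose. Origin at its underside's centre.
- jar: Bystander: a small closed jar, diameter 44, height 50, loose. Origin at its underside's centre.
- forceps: Bystander: steel forceps lying along its x, 136 long, 18 wide, 8 high, loose.
- eraser: Bystander: a white eraser, 45 by 20 by 12, loose.
- pencil: Bystander: a black pencil lying along its x, 150 long, 8 thick, loose.
There are look-alikes about, which are no part of the job. What is shaped like the dish but orange or turquoise is not meant. What is shaped like the stop but pink is not meant.

How it is judged:
On the way, in this order (a step that is already met when the one before it is completed fails the run):
1. the dish has been slid into the mouth of the cradle (x of dish in the frame of cradle above 0 m and y of dish in the frame of cradle between -0.012 and 0.012 m), for 0.05 s.
2. the dish, in the cradle, is pressed against the sprung stop with 3 to 10 N for 0.4 s (contact force between dish and stop above 3 N and x of dish in the frame of cradle above 0.04 m), for 0.4 s.
At the end, for the whole second after the job is handed in: The dish lies flat and at rest on the table between the cradle's rails (its centre more than 40 mm inside the mouth, within 12 mm of the cradle's middle line), still resting against the stop's pad (x of dish in the frame of cradle above 0.04 m and y of dish in the frame of cradle between -0.012 and 0.012 m and contact force between dish and stop above 0.03 N and height (world z) of dish below 0.004 m and linear speed of dish below 0.01 m/s); the robot touches nothing.
It fails at once if the slide box is touched (contact force between slide_box and anything else above 0.3 N).
It fails at once if the bottle stand is touched (contact force between bottle_stand and anything else above 0.3 N).
It fails at once if the dish is pressed on the stop with more than 10 N (contact force between dish and stop above 10 N).
It fails at once if the dish is lifted off the table or tipped (height (world z) of dish above 0.01 m or angle between dish's own z axis and vertical above 0.15 rad).
It fails at once if a bystander is moved by more than 15 mm (distance of any of small_dish, spare_dish, jar, forceps, eraser, pencil from where it was at the start of the episode above 0.015 m).
It also fails if it takes over 72 s, if anything falls off the work surface, if the arm or the gripper's body presses on something with over 40 N, if the wrist force passes 120 N, or if a joint passes its speed limit or range.

## Robot

A 6-joint arm with a two-finger parallel gripper is mounted at the origin on the work surface. World frame = base frame: x ahead of the robot, y to its left, z up, the work surface at z = 0. Lengths are in m, angles in rad, forces in N, time in s.
With the tool pointing down it reaches from about 0.25 to 0.8 m from the base axis. Payload 8.5 kg.
Tool frame: the origin (TCP) lies between the finger pads; the fingertips stand 25 mm ahead of it and the grasp point (between the pads) lies 6 mm ahead of it (tip_reach is the distance from the TCP to the fingertips, in m); z points along the fingers, y is the direction in which the jaws open and shut (so a half turn about z gives the same grasp; the last joint's range is limited). The gripper opens to 85 mm and grips with 20 to 120 N. Pads are 22 mm wide; open, the fingers measure 114 mm over their backs; the gripper's body (76 mm by 85 mm) begins 54 mm behind the grasp point. The pads swing forward as they close: fully open they stand 13 mm farther back than shut.
Start: joints at [1.294, 0.238, -0.013, 1.319, 0, 1.571], TCP at [0.143, 0.505, 0.256] pointing down, gripper open.
Joint ranges: [-2.66, 2.66], [-1.03, 1.9], [-1.14, 1.46], [-1.82, 2.27], [-1.45, 1.34], [-3.14, 3.14]. Speed limits (rad/s): [2.22, 2.22, 2.79, 3.14, 3.14, 3.14].

## Interface

Orientations are given as a 3x3 rotation matrix whose columns are the frame's x, y, z axes.
In Python, from workcell import read_state, camera, camera_model, sign_off, spot_in, tip_reach gives the robot as it stands.
- The arm moves only by the tool apply_moves, never from a script. Its argument "targets" is a list of rows, each a list of 7 numbers: the opening, from 0 (shut) to 1 (fully open), then the shift along the tool's x, y, z scaled (see below), then the turn, a rotation vector about the tool's x, y, z scaled (see below). A call has 1 to 10 rows; each row shifts and turns the commanded pose from where the row before left it, along the tool's axes as they then stand; what a row does not reach is not made up. The controller multiplies each number of a shift by 50 mm and each number of a turn by 8 degrees. A row lasts 1/8 s, in which the tool goes at most 62.5 mm and 10.7 degrees, less where a joint would pass 70% of its speed; a pose out of reach is approached as far as the arm can. A call with a number of a shift or a turn outside -1 to 1 is refused whole. A call with a gripper value outside its range is refused whole. The fingers move at their own pace and stop on an object; "grip_force" is the grip in N (left out, the last holds). Time passes only in rows, so rows that do not move let the fingers close. It gives the time, the measured TCP pose, the force and the opening at its end, in the units of the state.
- read_state(): the state, without advancing time (a new reading comes with each control period).
- camera(name): name is "scene" or "side" or "wrist"; returns (picture, depth): 384x512x3 uint8, red, green, blue; 384x512 float32, m along the optical axis (not along the pixel's ray), 0 where there is no reading.
- camera_model(name): a dict with "mtx" (3x3 intrinsics, pixels), "pose" (4x4, takes a point from camera to world coordinates). Camera axes: x right, y up, looking along -z (the intrinsics and any distortion apply to the point x, -y, -z); pixel columns grow to the right and rows downward; lengths in m; the calibration is good to about 2 mm. The wrist camera is an equidistant fisheye: a pixel r from the principal point sees the ray r / f radians off the axis. A picture is of the moment at which its call begins: read the wrist's pose just before it. camera_model takes no time and is no camera call; for the wrist camera it gives the pose at the moment of the call.
- sign_off(): hands the job in, once; it reports no verdict.
Trained networks look in the newest picture that a camera, given by its name, has taken for a name from the list of things; names that differ only in an ending like _2 or _b are one class to them, and where a whole thing is asked for, a point or a joint stands for the part that bears it (a point fixed in the world has none). Each returns a list of dicts, best first, with "score" (0 to 1); they miss things now and then, are a little off and sometimes report something else, mostly with a low value. They report only what shows in the picture. A call takes as long as a camera call. They do not tell look-alikes from the thing itself.
- spot_in(camera, target): "location" ([x, y, z] in m, in world coordinates, good to about 4 mm: the middle of the surface that is visible of it).
The state is a dict: "t": time; "joints": joint angles; "dq": joint speeds; "joint_torque": joint torques, N m; "ee_pos": TCP position; "orientation": TCP orientation; "force": force on the tool from outside, world axes, zero at the start; "torque": the same for the moment, N m; "grip_width": opening from 0.0 (shut) to 1.0 (fully open).
Only numpy, scipy, OpenCV 4.12 (cv2) and the standard library are available. Lean on these libraries where they do the work, as an engineer would, in place of code of your own. Each camera call takes 0.05 s, during which the arm holds its last target.

## Working session

There is one attempt and no reset: what is moved stays moved. The work goes in short steps, Python scripts to look and compute and a tool call to move; the robot and the scene stay as the last step left them, time stands still between calls to the robot, and variables do not carry over. Pictures are saved under pics/ and viewed, and the job is handed in when it is done.

Besides the shell and the picture viewer there is one more tool, called as a command line: name --pt "numbers of a row" for each row, then --argument value for the rest. apply_moves: Moves the arm, as the interface text tells. Shifts and turns lie within -1 to 1; 1 stands for 50 mm of shift or 8 degrees of turn. Its arguments: {"type":"object","properties":{"targets":{"type":"array"},"grip_force":{"type":"number"}},"required":["targets"]}

```bash
ls; mkdir -p pics; cat > h.py <<'E'
import numpy as np, cv2
from workcell import *
def save(n,im): cv2.imwrite('pics/'+n+'.png',cv2.cvtColor(im,cv2.COLOR_RGB2BGR))
def pts(cam,d):
    m=camera_model(cam);K=np.array(m['mtx']);P=np.array(m['pose'])
    v,u=np.mgrid[:d.shape[0],:d.shape[1]]
    X=np.stack([(u-K[0,2])/K[0,0]*d,-(v-K[1,2])/K[1,1]*d,-d],-1)
    return X@P[:3,:3].T+P[:3,3]
E
python3 - <<'E'
from h import *
for c in ['scene','side']:
    im,d=camera(c); save(c+'0',cv2.resize(im,(768,576))); np.save(c+'d.npy',d); np.save(c+'i.npy',im)
    for n in ['dish','slide_box','bottle_stand','cradle','stop','rod_exit','small_dish','spare_dish','jar','forceps','eraser','pencil']:
        try: print(c,n,[(np.round(r['location'],3).tolist(),round(r['score'],2)) for r in spot_in(c,n)])
        except Exception as e: print(n,e)
print(read_state(), tip_reach, camera_model('scene'))
E
```

```text
pics
scene dish [([0.204, -0.374, 0.021], 0.94), ([0.523, -0.37, 0.019], 0.65), ([0.342, -0.425, 0.025], 0.61)]
scene slide_box [([0.655, 0.061, 0.035], 0.87)]
scene bottle_stand [([0.468, -0.158, 0.017], 0.71)]
scene cradle []
scene stop [([0.354, 0.519, 0.018], 0.65), ([0.495, 0.427, 0.019], 0.6)]
scene rod_exit [([0.356, 0.518, 0.016], 0.77), ([0.5, 0.43, 0.014], 0.69)]
scene small_dish [([0.693, -0.313, 0.015], 0.57), ([0.47, -0.158, 0.014], 0.35)]
scene spare_dish [([0.747, 0.276, 0.016], 0.84)]
scene jar [([0.329, -0.3, 0.034], 0.64)]
scene forceps [([0.722, 0.177, 0.004], 0.47)]
scene eraser []
scene pencil [([0.788, -0.224, 0.004], 0.86), ([0.744, 0.279, 0.017], 0.43)]
side dish [([0.186, -0.367, 0.025], 0.87), ([0.507, -0.367, 0.026], 0.82), ([0.325, -0.424, 0.029], 0.77)]
side slide_box [([0.638, 0.069, 0.036], 0.83), ([0.488, 0.432, 0.021], 0.62)]
side bottle_stand [([0.452, -0.156, 0.018], 0.56)]
side cradle [([0.488, 0.429, 0.021], 0.72), ([0.466, 0.343, 0.006], 0.53)]
side stop [([0.349, 0.528, 0.02], 0.79), ([0.487, 0.432, 0.019], 0.56)]
side rod_exit [([0.355, 0.525, 
[... 752 characters left out ...]
e-05],
       [ 2.73255642e-01,  9.61941437e-01, -1.58519496e-04],
       [-1.17234391e-05, -1.61460970e-04, -9.99999987e-01]]), 'force': array([-0.08949699, -0.29227148, -0.09166714]), 'torque': array([-0.00464336,  0.02122678, -0.02577485]), 'grip_width': 1.0006214459598906} 0.025 {'mtx': array([[359.8359653 ,   0.        , 258.54076841],
       [  0.        , 359.8359653 , 194.02836996],
       [  0.        ,   0.        ,   1.        ]]), 'pose': array([[ 0.87659245, -0.26446863,  0.40204729,  0.89839518],
       [ 0.48120197,  0.49127525, -0.72601191, -0.72043423],
       [-0.00550851,  0.8298825 ,  0.557911  ,  0.63541073],
       [ 0.        ,  0.        ,  0.        ,  1.        ]])}
```

View pics/scene0.png

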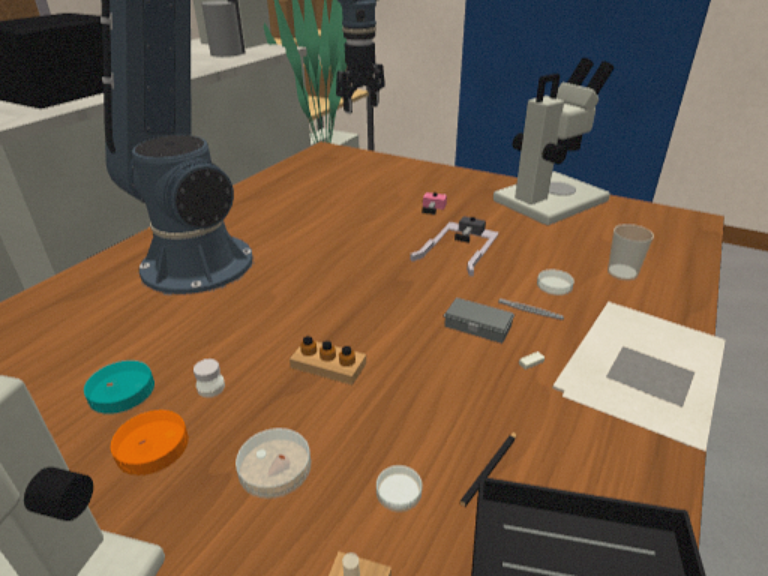

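View pics/side0.png

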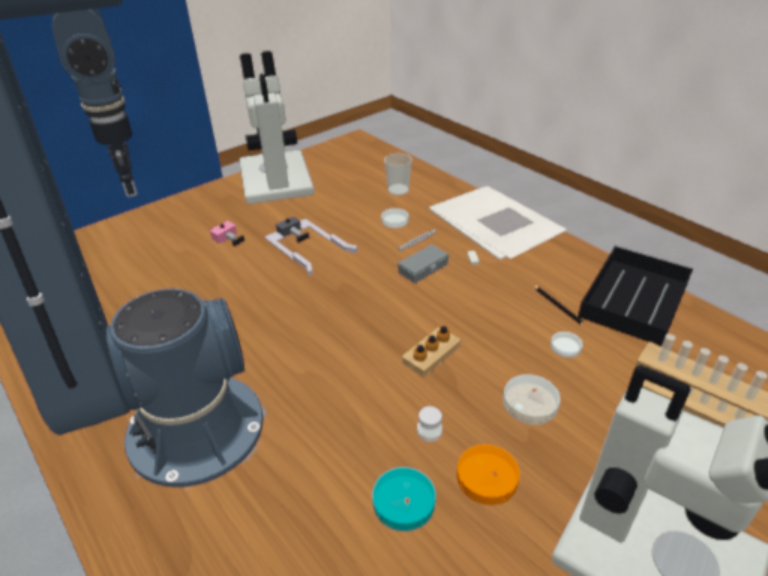

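The pictures show the real dish (clear, cork floor) at scene px (274,461), the stand at (328,358), the box at (479,320) and the cradle with the dark stop at (470,230). The turquoise and orange dishes and the pink stop are decoys. Next I'll make a top-down map from both cameras.

```bash
python3 - <<'E'
from h import *
x0,x1,y0,y1=0.1,0.9,-0.5,0.6; s=700
def rect(c):
    im=np.load(c+'i.npy'); m=camera_model(c); K=np.array(m['mtx']);P=np.linalg.inv(np.array(m['pose']))
    return im,K,P
outs=[]
for c in ['scene','side']:
    im=np.load(c+'i.npy');d=np.load(c+'d.npy'); X=pts(c,d)
    H=np.zeros((int((x1-x0)*s),int((y1-y0)*s),3),np.uint8);Z=np.full(H.shape[:2],-1.)
    ok=(d>0)&(X[...,2]>-.02)&(X[...,2]<.1)
    for p,col in sorted(zip(X[ok].tolist(),im[ok].tolist()),key=lambda t:t[0][2]):
        r=int((x1-p[0])*s);q=int((y1-p[1])*s)
        if 0<=r<H.shape[0]-1 and 0<=q<H.shape[1]-1: H[r:r+3,q:q+3]=col
    print(c,'table z',np.median(X[ok][:,2]))
    for i in range(11):
        cv2.line(H,(int(i*.1*s),0),(int(i*.1*s),5),(255,255,255),1)
    outs.append(H); save('top_'+c,H)
E
```

```text
scene table z -0.0003174821193269173
side table z 0.002143988836616151
```

View pics/top_scene.png

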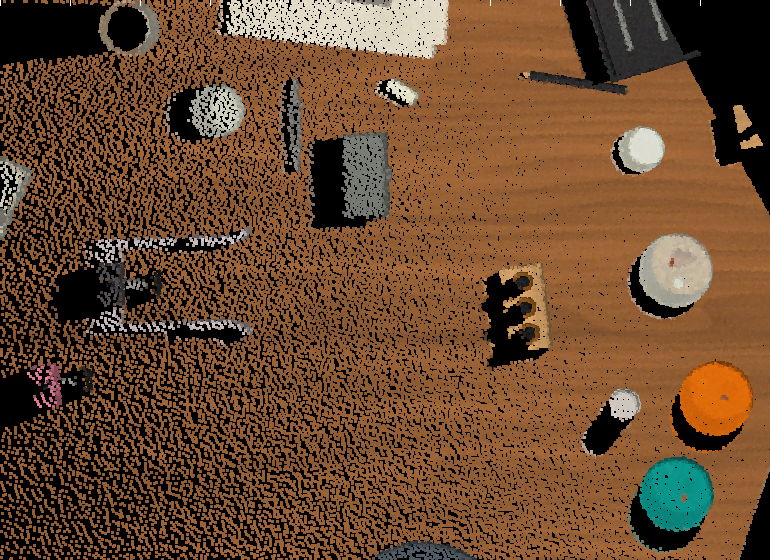

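View pics/top_side.png

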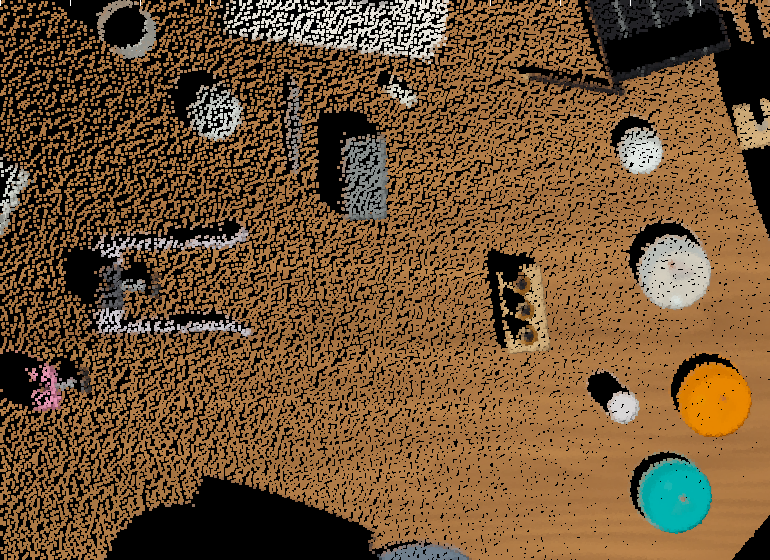

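```bash
python3 - <<'E'
from h import *
from scipy.optimize import least_squares
for c in ['scene','side']:
    im=np.load(c+'i.npy').astype(int);d=np.load(c+'d.npy'); X=pts(c,d)
    X=X[d>0]; C=im[d>0]
    tb=X[(abs(X[:,2])<.008)]; print(c,'table',np.median(tb[:,2]))
    # dish
    r=np.hypot(X[:,0]-.513,X[:,1]+.364)<.07
    p=X[r&(X[:,2]>.019)]
    f=lambda q:np.hypot(p[:,0]-q[0],p[:,1]-q[1])
    (cx,cy),rr=cv2.minEnclosingCircle(p[:,:2].astype(np.float32)); print('dish',cx,cy,rr,len(p),p[:,2].max())
    # boxes
    for n,(a,b,e,g,h) in {'box':(.56,.74,.02,.13,.029),'stand':(.36,.55,-.21,-.09,.016)}.items():
        s=(X[:,0]>a)&(X[:,0]<b)&(X[:,1]>e)&(X[:,1]<g)&(X[:,2]>h)&(X[:,2]<h+.01)
        R=cv2.minAreaRect(X[s][:,:2].astype(np.float32)); print(n,R,np.round(cv2.boxPoints(R),3).tolist(),np.percentile(X[s][:,2],[5,95]))
    # rails
    s=(X[:,0]>.38)&(X[:,0]<.61)&(X[:,1]>.22)&(X[:,1]<.40)&(X[:,2]>.010)&(X[:,2]<.022)
    for y in np.arange(.23,.4,.01):
        q=X[s&(abs(X[:,1]-y)<.005)]; lo=q[q[:,0]<.5];hi=q[q[:,0]>=.5]
        f=lambda z:np.round(np.percentile(z[:,0],[3,50,97]),3).tolist() if len(z)>2 else None
        print(round(y,3),f(lo),f(hi))
    s=(X[:,0]>.43)&(X[:,0]<.56)&(X[:,1]>.33)&(X[:,1]<.48)&(X[:,2]>.024)&(X[:,2]<.036)
    R=cv2.minAreaRect(X[s][:,:2].astype(np.float32)); print('stop',R,np.round(cv2.boxPoints(R),3).tolist())
E
```

```text
scene table -0.0008187386128084562
dish 0.5149809718132019 -0.3634296655654907 0.052502021193504333 1570 0.02721600607646113
box ((0.6515439748764038, 0.0793214961886406), (0.11767525225877762, 0.06721661239862442), 1.0929280519485474) [[0.5920000076293945, 0.1120000034570694], [0.5929999947547913, 0.04500000178813934], [0.7110000252723694, 0.04699999839067459], [0.7099999785423279, 0.11400000005960464]] [0.02997122 0.03438529]
stand ((0.4618850648403168, -0.1499479115009308), (0.11981330811977386, 0.06306962668895721), 7.562905311584473) [[0.39800000190734863, -0.12700000405311584], [0.40700000524520874, -0.1889999955892563], [0.5249999761581421, -0.17299999296665192], [0.5170000195503235, -0.11100000143051147]] [0.01757501 0.02373247]
0.23 None None
0.24 [0.426, 0.429, 0.43] None
0.25 [0.425, 0.432, 0.437] [0.563, 0.569, 0.573]
0.26 [0.431, 0.437, 0.442] [0.558, 0.562, 0.567]
0.27 [0.434, 0.438, 0.444] [0.555, 0.558, 0.563]
0.28 [0.434, 0.442, 0.445] [0.555, 0.561, 0.564]
0.29 [0.432, 0.438, 0.443] [0.555, 0.559, 0.563]
0.3 [0.432, 0.439, 0.443] [0.551, 0.556, 0.56]
0.31 [0.432, 0.
[... 1512 characters left out ...]
431, 0.436, 0.442] [0.553, 0.56, 0.565]
0.29 [0.432, 0.432, 0.439] [0.549, 0.554, 0.561]
0.3 [0.431, 0.434, 0.441] [0.549, 0.555, 0.564]
0.31 [0.431, 0.435, 0.441] [0.551, 0.555, 0.561]
0.32 [0.429, 0.433, 0.439] [0.55, 0.555, 0.563]
0.33 [0.429, 0.435, 0.44] [0.55, 0.554, 0.557]
0.34 None None
0.35 None None
0.36 None None
0.37 [0.489, 0.493, 0.494] None
0.38 [0.477, 0.484, 0.498] [0.501, 0.505, 0.51]
0.39 None None
stop ((0.49418702721595764, 0.4223300814628601), (0.06149403750896454, 0.09127639979124069), 10.653253555297852) [[0.4560000002384186, 0.460999995470047], [0.47200000286102295, 0.3720000088214874], [0.5329999923706055, 0.382999986410141], [0.515999972820282, 0.4729999899864197]]
```

```bash
python3 - <<'E'
from h import *
for c in ['scene','side']:
    d=np.load(c+'d.npy'); X=pts(c,d)[d>0]
    s=(X[:,2]>.03)&(X[:,1]<-.4)&(X[:,0]>.1)&(X[:,0]<.9)
    Y=X[s]
    for x in np.arange(.1,.9,.1):
        q=Y[(Y[:,0]>=x)&(Y[:,0]<x+.1)]
        if len(q): print(c,round(x,1),len(q),'ymax',q[:,1].max().round(3),'z',q[:,2].max().round(3), 'z at ymax', q[q[:,1].argmax()].round(3))
E
```

```text
scene 0.3 180 ymax -0.565 z 0.289 z at ymax [ 0.399 -0.565  0.287]
scene 0.4 6277 ymax -0.54 z 0.291 z at ymax [ 0.477 -0.54   0.031]
scene 0.6 74 ymax -0.458 z 0.078 z at ymax [ 0.696 -0.458  0.073]
scene 0.7 362 ymax -0.448 z 0.132 z at ymax [ 0.746 -0.448  0.073]
side 0.2 4 ymax -0.585 z 0.031 z at ymax [ 0.298 -0.585  0.03 ]
side 0.3 8185 ymax -0.413 z 0.35 z at ymax [ 0.311 -0.413  0.03 ]
side 0.4 3884 ymax -0.546 z 0.35 z at ymax [ 0.427 -0.546  0.03 ]
side 0.5 193 ymax -0.643 z 0.034 z at ymax [ 0.501 -0.643  0.031]
side 0.6 68 ymax -0.457 z 0.078 z at ymax [ 0.693 -0.457  0.076]
side 0.7 1976 ymax -0.447 z 0.134 z at ymax [ 0.746 -0.447  0.074]
side 0.8 100 ymax -0.4 z 0.049 z at ymax [ 0.826 -0.4    0.033]
```

```bash
cat >> h.py <<'E'
def cur():
    s=read_state(); R=np.array(s['orientation']); p=np.array(s['ee_pos'])
    return p, np.degrees(np.arctan2(R[1,0],R[0,0])), s
def plan(targets, opening, p=None, h=None, step=45.0, dang=7.5):
    """targets: (x,y,z,heading deg); straight interpolation; prints rows (tool-down assumed)"""
    if p is None: p,h,_=cur()
    p=np.array(p,float).copy(); rows=[]
    for t in targets:
        q=np.array(t[:3]); dh=(t[3]-h+180)%360-180; D=q-p
        st=t[4] if len(t)>4 else step
        n=max(1,int(np.ceil(max(np.linalg.norm(D)*1000/st,abs(dh)/dang))))
        p0,h0=p.copy(),h
        for i in range(1,n+1):
            w=p0+D*i/n; a=np.radians(h)
            d=w-p; lx=d[0]*np.cos(a)+d[1]*np.sin(a); ly=d[0]*np.sin(a)-d[1]*np.cos(a); lz=-d[2]
            r=np.round(np.array([lx,ly,lz])/.05,2); th=-(h0+dh*i/n-h); rt=round(th/8,2)
            rows.append([opening,*r.tolist(),0,0,rt])
            p=p+np.array([r[0]*np.cos(a)+r[1]*np.sin(a), r[0]*np.sin(a)-r[1]*np.cos(a), -r[2]])*.05; h=h-rt*8
    for i,r in enumerate(rows):
        if i%10==0: print('--')
        print(str([round(v,2)+0.0 if v else 0 for v in r]).replace(' ',''),end=',\n' if i%2 else ',')
    print('\nend',p.round(4),round(h,2),len(rows))
    return p,h
E
python3 - <<'E'
from h import *
plan([(.40,.30,.25,130),(.46,0,.22,100),(.474,-.442,.15,62.5)],0.6)
E
```

```text
--
[0.6,-0.76,-0.32,0.02,0,0,np.float64(0.53)],[0.6,-0.78,-0.26,0.01,0,0,np.float64(0.54)],
[0.6,-0.79,-0.2,0.02,0,0,np.float64(0.53)],[0.6,-0.81,-0.14,0.01,0,0,np.float64(0.53)],
[0.6,-0.82,-0.08,0.02,0,0,np.float64(0.54)],[0.6,-0.82,-0.02,0.01,0,0,np.float64(0.53)],
[0.6,-0.82,0.04,0.02,0,0,np.float64(0.53)],[0.6,-0.81,0.1,0.02,0,0,np.float64(0.54)],
[0.6,-0.77,-0.42,0.09,0,0,np.float64(0.54)],[0.6,-0.79,-0.36,0.08,0,0,np.float64(0.53)],
--
[0.6,-0.83,-0.3,0.09,0,0,np.float64(0.54)],[0.6,-0.84,-0.24,0.08,0,0,np.float64(0.53)],
[0.6,-0.85,-0.18,0.09,0,0,np.float64(0.54)],[0.6,-0.87,-0.11,0.08,0,0,np.float64(0.53)],
[0.6,-0.87,-0.04,0.09,0,0,np.float64(0.54)],[0.6,-0.88,-0.13,0.14,0,0,np.float64(0.47)],
[0.6,-0.88,-0.06,0.14,0,0,np.float64(0.47)],[0.6,-0.88,-0.01,0.14,0,0,np.float64(0.47)],
[0.6,-0.89,0.04,0.14,0,0,np.float64(0.46)],[0.6,-0.88,0.11,0.14,0,0,np.float64(0.47)],
--
[0.6,-0.87,0.16,0.14,0,0,np.float64(0.47)],[0.6,-0.85,0.22,0.14,0,0,np.float64(0.47)],
[0.6,-0.84,0.27,0.14,0,0,np.float64(0.47)],[0.6,-0.83,0.33,0.14,0,0,np.float64(0.47)],
[0.6,-0.79,0.38,0.14,0,0,np.float64(0.47)],
end [ 0.4739 -0.4417  0.1498] 62.46 25
```

apply_moves --pt "0.6 -0.76 -0.32 0.02 0 0 0.53" --pt "0.6 -0.78 -0.26 0.01 0 0 0.54" --pt "0.6 -0.79 -0.2 0.02 0 0 0.53" --pt "0.6 -0.81 -0.14 0.01 0 0 0.53" --pt "0.6 -0.82 -0.08 0.02 0 0 0.54" --pt "0.6 -0.82 -0.02 0.01 0 0 0.53" --pt "0.6 -0.82 0.04 0.02 0 0 0.53" --pt "0.6 -0.81 0.1 0.02 0 0 0.54"

```text
t: 2.3
ee_pos: [0.401, 0.2993, 0.2499]
orientation: [[-0.641, 0.768, 0.0], [0.768, 0.641, 0.0], [-0.0, 0.0, -1.0]]
force: [-0.7, 1.0, -0.6]
grip_width: 0.6
```

```bash
sed -i 's/rt=round(th\/8,2)/rt=float(round(th\/8,2))/' h.py; python3 - <<'E'
from h import *
p,h,s=cur(); print(p,h,s['orientation'],s['joints'])
plan([(.46,0,.22,100),(.474,-.442,.15,62.5)],0.6)
E
```

```text
[0.40102184 0.29928736 0.24987939] 129.8379255037255 [[-6.40618105e-01  7.67859620e-01  2.17403555e-04]
 [ 7.67859651e-01  6.40618084e-01  1.66544948e-04]
 [-1.13895077e-05  2.73627127e-04 -9.99999962e-01]] [ 6.41134586e-01  1.98141475e-01 -8.27753455e-02  1.28960566e+00
  3.44188943e-06  1.51662794e+00]
--
[0.6,-0.76,-0.42,0.09,0,0,0.53],[0.6,-0.8,-0.36,0.08,0,0,0.54],
[0.6,-0.82,-0.3,0.09,0,0,0.53],[0.6,-0.83,-0.24,0.08,0,0,0.53],
[0.6,-0.86,-0.17,0.09,0,0,0.53],[0.6,-0.86,-0.12,0.08,0,0,0.54],
[0.6,-0.87,-0.04,0.09,0,0,0.53],[0.6,-0.88,-0.13,0.14,0,0,0.47],
[0.6,-0.88,-0.06,0.14,0,0,0.47],[0.6,-0.88,-0.02,0.14,0,0,0.47],
--
[0.6,-0.89,0.05,0.14,0,0,0.46],[0.6,-0.87,0.11,0.14,0,0,0.47],
[0.6,-0.87,0.16,0.14,0,0,0.47],[0.6,-0.86,0.22,0.14,0,0,0.47],
[0.6,-0.84,0.27,0.14,0,0,0.47],[0.6,-0.82,0.33,0.14,0,0,0.47],
[0.6,-0.8,0.38,0.14,0,0,0.47],
end [ 0.474  -0.4419  0.1499] 62.48 17
```

apply_moves --pt "0.6 -0.76 -0.42 0.09 0 0 0.53" --pt "0.6 -0.8 -0.36 0.08 0 0 0.54" --pt "0.6 -0.82 -0.3 0.09 0 0 0.53" --pt "0.6 -0.83 -0.24 0.08 0 0 0.53" --pt "0.6 -0.86 -0.17 0.09 0 0 0.53" --pt "0.6 -0.86 -0.12 0.08 0 0 0.54" --pt "0.6 -0.87 -0.04 0.09 0 0 0.53" --pt "0.6 -0.88 -0.13 0.14 0 0 0.47" --pt "0.6 -0.88 -0.06 0.14 0 0 0.47" --pt "0.6 -0.88 -0.02 0.14 0 0 0.47"

```text
t: 3.55
ee_pos: [0.4641, -0.1328, 0.1987]
orientation: [[0.022, 1.0, 0.0], [1.0, -0.022, -0.0], [-0.0, 0.0, -1.0]]
force: [0.0, -0.3, 0.9]
grip_width: 0.601
```

apply_moves --pt "0.6 -0.89 0.05 0.14 0 0 0.46" --pt "0.6 -0.87 0.11 0.14 0 0 0.47" --pt "0.6 -0.87 0.16 0.14 0 0 0.47" --pt "0.6 -0.86 0.22 0.14 0 0 0.47" --pt "0.6 -0.84 0.27 0.14 0 0 0.47" --pt "0.6 -0.82 0.33 0.14 0 0 0.47" --pt "0.6 -0.8 0.38 0.14 0 0 0.47" --pt "0.6 0 0 0 0 0 0"

```text
t: 4.55
ee_pos: [0.4743, -0.4433, 0.1485]
orientation: [[0.463, 0.886, -0.001], [0.886, -0.463, 0.0], [-0.0, -0.001, -1.0]]
force: [-0.3, 0.8, -0.4]
grip_width: 0.601
```

```bash
python3 - <<'E'
from h import *
p,h,s=cur(); print(p,h,s['joints'],s['force'])
for c in ['wrist','scene']:
    im,d=camera(c); save(c+'1',cv2.resize(im,(768,576)));np.save(c+'1d.npy',d)
    print(c,[(np.round(r['location'],3).tolist(),round(r['score'],2)) for r in spot_in(c,'dish')])
m=camera_model('wrist');print(m['mtx'],m['pose'])
E
```

```text
[ 0.47425189 -0.44333025  0.14849277] 62.41794100360403 [-7.51502807e-01  4.98945504e-01  1.05973465e-01  1.17846483e+00
 -4.81624267e-04  1.30069153e+00] [-0.29043606  0.78462566 -0.41948556]
wrist [([0.217, -0.369, 0.023], 0.86), ([0.515, -0.361, 0.025], 0.75), ([0.344, -0.41, 0.027], 0.67)]
scene [([0.343, -0.428, 0.022], 0.92), ([0.205, -0.376, 0.027], 0.64), ([0.527, -0.371, 0.023], 0.58), ([0.495, 0.432, 0.015], 0.51)]
[[297.31863964   0.         252.75151889]
 [  0.         297.31863964 191.19333005]
 [  0.           0.           1.        ]] [[ 8.88509185e-01  4.41466024e-01  1.25136636e-01  5.05778300e-01]
 [-4.58858244e-01  8.54392932e-01  2.43847964e-01 -3.77456124e-01]
 [ 7.34733753e-04 -2.74081132e-01  9.61706293e-01  2.67004639e-01]
 [ 0.00000000e+00  0.00000000e+00  0.00000000e+00  1.00000000e+00]]
```

View pics/wrist1.png

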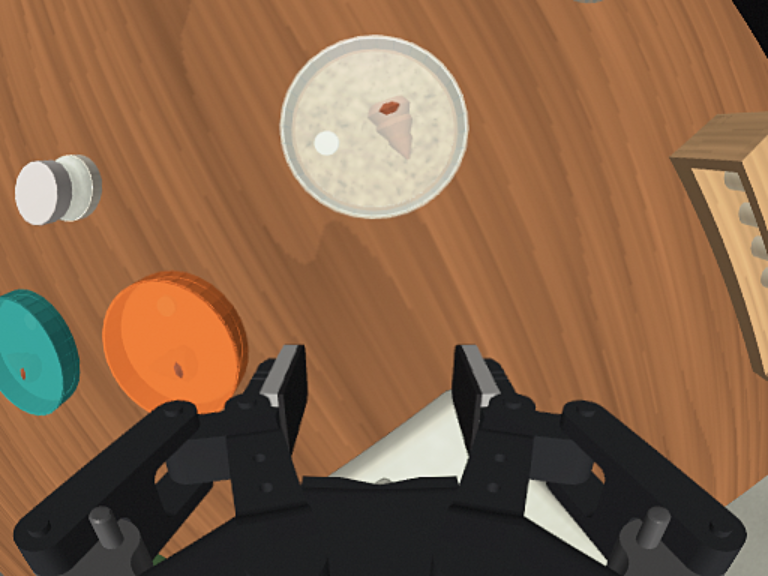

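View pics/scene1.png

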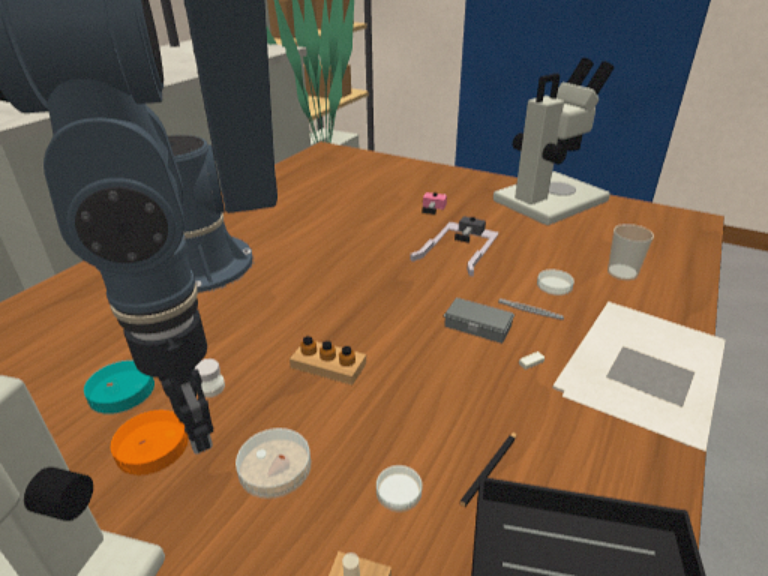

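```bash
python3 - <<'E'
from h import *
print(tip_reach)
plan([(.472,-.444,.045,62.5)],0.6)
E
```

```text
0.025
--
[0.6,-0.03,0,0.7,0,0,0.01],[0.6,-0.04,-0.01,0.7,0,0,0],
[0.6,-0.03,0,0.7,0,0,0.01],
end [ 0.4721 -0.4441  0.045 ] 62.52 3
```

apply_moves --pt "0.6 -0.03 0 0.7 0 0 0" --pt "0.6 -0.03 0 0.7 0 0 0" --pt "0.6 -0.03 0 0.65 0 0 0" --pt "0.6 0 0 0 0 0 0" --pt "0.6 0 0 0 0 0 0"

```text
t: 5.38
ee_pos: [0.4735, -0.4447, 0.049]
orientation: [[0.459, 0.888, 0.001], [0.888, -0.459, -0.001], [-0.001, 0.002, -1.0]]
force: [0.0, -0.1, 0.8]
grip_width: 0.597
```

```bash
python3 - <<'E'
from h import *
p,h,s=cur(); print(p,h,s['force'])
for c in ['wrist','scene']:
    im,d=camera(c); save(c+'2',cv2.resize(im,(768,576)));X=pts(c,d)
    if c=='scene':
        s=(np.hypot(X[...,0]-p[0],X[...,1]-p[1])<.07)&(d>0)&(X[...,2]<.2)
        lum=im.sum(-1)
        q=X[s&(lum<150)]; print('finger z pcts',np.percentile(q[:,2],[0,1,5,20]),len(q))
        save('crop2',cv2.resize(im[230:330,90:220],None,fx=5,fy=5,interpolation=cv2.INTER_CUBIC))
E
```

```text
[ 0.47354891 -0.44465038  0.04895795] 62.673620094152746 [ 0.03898936 -0.07600449  0.76678628]
finger z pcts [0.0370094  0.04434917 0.08129239 0.11527142] 1464
```

View pics/crop2.png

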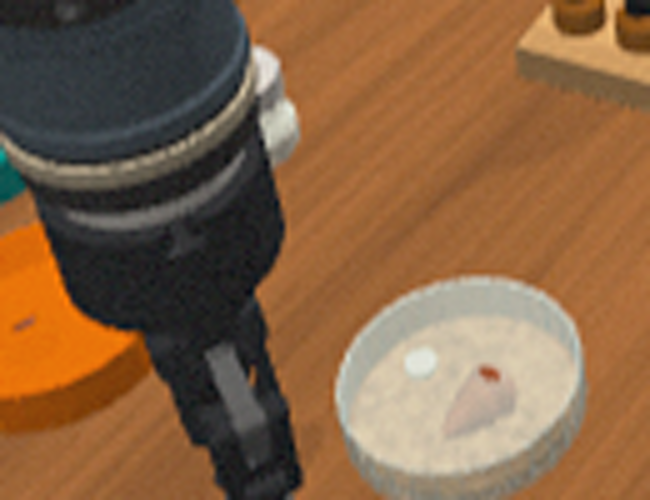

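View pics/wrist2.png

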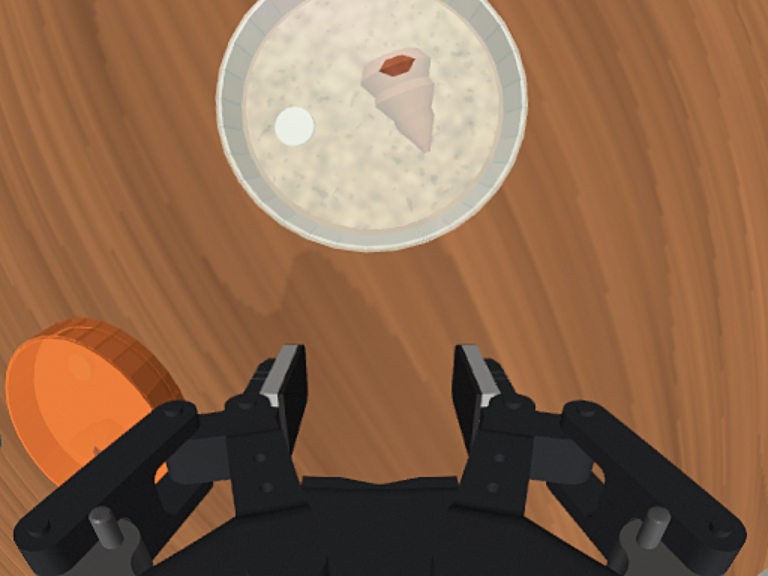

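```bash
cat >> h.py <<'E'
def wpts(d):
    m=camera_model('wrist');K=np.array(m['mtx']);P=np.array(m['pose'])
    v,u=np.mgrid[:d.shape[0],:d.shape[1]]
    a=(u-K[0,2])/K[0,0]; b=(v-K[1,2])/K[1,1]; th=np.hypot(a,b)+1e-9
    t=np.tan(np.minimum(th,1.5)); X=np.stack([a/th*t*d,-b/th*t*d,-d],-1)
    return X@P[:3,:3].T+P[:3,3]
def wdish(im,d):
    """dish centre in tool-plane coordinates: (ahead, right) of the TCP from wrist depth of lid top"""
    p,h,_=cur(); X=wpts(d); a=np.radians(h); D=X-p
    fx=D[...,0]*np.cos(a)+D[...,1]*np.sin(a); ry=D[...,0]*np.sin(a)-D[...,1]*np.cos(a)
    return fx,ry,X[...,2]
E
python3 - <<'E'
from h import *
im,d=camera('wrist'); p,h,s=cur(); fx,ry,z=wdish(im,d)
for (u,v) in [(193,232),(188,240),(183,262),(200,232),(202,250),(310,232),(320,240),(328,262)]:
    print(u,v,im[v,u],fx[v,u].round(4),ry[v,u].round(4),z[v,u].round(4))
m=(z>.019)&(z<.03)&(fx>.02)&(abs(ry)<.07)&(d>0)
pp=np.stack([fx[m],ry[m]],1).astype(np.float32)
print(m.sum(),cv2.minEnclosingCircle(pp), np.percentile(z[m],[5,50,95]), fx[m].min())
t=(z>-.01)&(z<.01);print('table',np.median(z[t]))
E
```

```text
193 232 [124 122 119] 0.0111 -0.0304 0.0339
188 240 [124 122 119] 0.0112 -0.031 0.0433
183 262 [140 138 136] 0.0112 -0.029 0.064
200 232 [27 26 26] 0.0113 -0.0268 0.0343
202 250 [15 17 18] 0.0001 -0.0269 0.0317
310 232 [127 126 122] 0.0116 0.0268 0.0352
320 240 [124 123 120] 0.0113 0.03 0.0439
328 262 [156 155 151] 0.0112 0.0289 0.0645
28930 ((0.09250866621732712, -0.004449494183063507), 0.05169703811407089) [0.02206471 0.02319449 0.02431642] 0.041448371841759354
table -0.0007201004958622692
```

```bash
python3 - <<'E'
from h import *
p,h,s=cur()
plan([(.4704,-.427,.045,58,15),(.4704,-.427,.0235,58,12)],0.6)
E
```

```text
--
[0.6,0.15,-0.11,0.04,0,0,0.29],[0.6,0.14,-0.12,0.04,0,0,0.29],
[0.6,0,0,0.22,0,0,0],[0.6,0,0,0.21,0,0,0],

end [ 0.4704 -0.4269  0.0237] 58.0 4
```

apply_moves --pt "0.6 0.15 -0.11 0.04 0 0 0.29" --pt "0.6 0.14 -0.12 0.04 0 0 0.29" --pt "0.6 0 0 0.22 0 0 0" --pt "0.6 0 0 0.21 0 0 0" --pt "0.6 0 0 0 0 0 0" --pt "0.6 0 0 0 0 0 0"

```text
t: 6.28
ee_pos: [0.4698, -0.4269, 0.0218]
orientation: [[0.53, 0.848, 0.0], [0.848, -0.53, -0.0], [-0.0, 0.001, -1.0]]
force: [-0.6, 0.7, 5.4]
grip_width: 0.601
```

```bash
cat >> h.py <<'E'
def look(name):
    im,d=camera('wrist'); p,h,s=cur(); fx,ry,z=wdish(im,d)
    m=(z>.019)&(z<.03)&(fx>.012)&(fx<.13)&(abs(ry)<.07)&(d>0)
    (c,r)=cv2.minEnclosingCircle(np.stack([fx[m],ry[m]],1).astype(np.float32))
    a=np.radians(h); w=p[:2]+c[0]*np.array([np.cos(a),np.sin(a)])+c[1]*np.array([np.sin(a),-np.cos(a)])
    save(name,cv2.resize(im,(768,576)))
    print('p',p.round(4),'h',round(h,2),'f',np.round(s['force'],2),'t',s['t'],'dish ahead/right',np.round(c,4),'r',round(r,4),'world',w.round(4))
    return im,d,fx,ry,z
E
python3 - <<'E'
from h import *
im,d,fx,ry,z=look('w3')
t=[z[v,u].round(4) for u,v in [(193,232),(200,232),(202,250),(310,232)]];print(t)
E
```

```text
p [ 0.4698 -0.4269  0.0218] h 58.01 f [-0.62  0.51  5.49] t 6.325 dish ahead/right [0.0652 0.0016] r 0.062 world [ 0.5056 -0.3724]
[np.float64(0.0054), np.float64(0.0073), np.float64(0.0049), np.float64(0.0067)]
```

apply_moves --pt "0.6 0 0 -0.12 0 0 0" --pt "0.6 0 0 0 0 0 0" --pt "0.6 0 0 0 0 0 0"

```text
t: 6.7
ee_pos: [0.4695, -0.4266, 0.0277]
orientation: [[0.53, 0.848, -0.0], [0.848, -0.53, -0.0], [-0.0, -0.0, -1.0]]
force: [-0.3, 0.4, 0.6]
grip_width: 0.6
```

```bash
sed -i 's/(fx>.012)&(fx<.13)/(fx>.016)\&(fx<.13)/' h.py; python3 - <<'E'
from h import *
im,d,fx,ry,z=look('w4')
m=(z>.019)&(z<.03)&(fx>.016)&(fx<.13)&(abs(ry)<.07)
print(np.sort(fx[m])[[0,5,50,500]],ry[m].min(),ry[m].max())
E
```

```text
p [ 0.4695 -0.4265  0.0276] h 57.98 f [-0.67  0.85  0.43] t 6.75 dish ahead/right [0.0782 0.0016] r 0.0519 world [ 0.5124 -0.361 ]
[0.02696433 0.02712783 0.0279123  0.03099025] -0.05015415919029283 0.05293206610552764
```

View pics/w4.png

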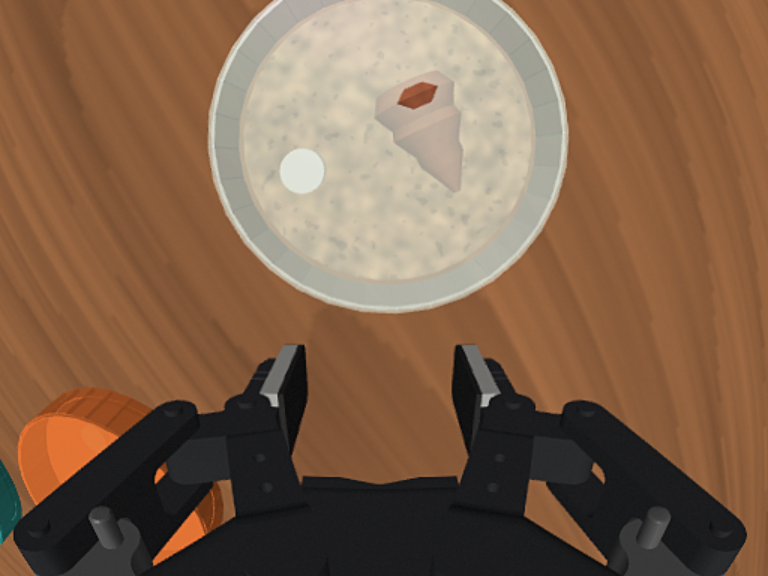

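```bash
cat > path.py <<'E'
import numpy as np
L=.0534; Z=.0268
def build(A=(.5124,-.361),h0=58.,apex=.625,xc=.497,R1=.1,h1=130.,R2=.08,h2=90.,yend=.18,ds=.012,gap=.0):
    c=np.array(A,float); out=[]; seg=[]
    sn=lambda d:np.sin(np.radians(d)); cs=lambda d:np.cos(np.radians(d))
    s1=(apex-R1*(1-sn(h0))-c[0])/cs(h0); xa=c[0]+s1*cs(h0)+R1*(sn(h1)-sn(h0))
    s2=(xc-R2*(sn(h1)-1)*1.0-xa)/cs(h1)
    ya=c[1]+s1*sn(h0)+R1*(cs(h0)-cs(h1))+s2*sn(h1)+R2*(0-cs(h1))
    print('s1 %.3f s2 %.3f yend arc %.3f'%(s1,s2,ya))
    K=[(s1,0),(R1*np.radians(h1-h0),1/R1),(s2,0),(R2*np.radians(h1-h2),-1/R2),(yend-ya,0)]
    h=np.radians(h0); P=[(c.copy(),h)]
    for l,k in K:
        n=int(np.ceil(l/ds))
        for i in range(n):
            d=l/n; hm=h+k*d/2; c=c+d*np.array([np.cos(hm),np.sin(hm)]); h+=k*d; P.append((c.copy(),h))
    return P
def tool(P): return [(c[0]-L*np.cos(h),c[1]-L*np.sin(h),Z,np.degrees(h)) for c,h in P]
if __name__=='__main__':
    from h import *
    P=build()
    st=np.array([(.397,-.125),(.405,-.187),(.5245,-.172),(.517,-.110)]);bx=np.array([(.587,.042),(.711,.042),(.711,.117),(.587,.117)])
    f=lambda pol:min(-cv2.pointPolygonTest(pol.astype(np.float32).reshape(-1,1,2),(float(c[0]),float(c[1])),True) for c,h in P)-.05
    print('clear stand',f(st),'box',f(bx))
    # fingers: tool +- .045 lateral
    T=tool(P); plan([(*T[0],10)]+T[1:],0.6)
E
python3 path.py
```

```text
s1 0.184 s2 0.134 yend arc 0.066
clear stand 0.02918565307802505 box 0.022284821943551816
--
[0.6,0.17,0.01,0.01,0,0,0],[0.6,0.16,0.01,0,0,0,0],
[0.6,0.17,0.01,0.01,0,0,0],[0.6,0.23,0,0,0,0,0],
[0.6,0.23,0,0,0,0,0],[0.6,0.23,0,0,0,0,0],
[0.6,0.23,0,0,0,0,0],[0.6,0.23,0,0,0,0,0],
[0.6,0.23,0,0,0,0,0],[0.6,0.23,0,0,0,0,0],
--
[0.6,0.23,0,0,0,0,0],[0.6,0.23,0,0,0,0,0],
[0.6,0.23,0,0,0,0,0],[0.6,0.23,0,0,0,0,0],
[0.6,0.23,0,0,0,0,0],[0.6,0.22,0,0,0,0,0],
[0.6,0.23,0,0,0,0,0],[0.6,0.23,0,0,0,0,0],
[0.6,0.23,0,0,0,0,0],[0.6,0.24,0.11,0,0,0,-0.82],
--
[0.6,0.23,0.11,0,0,0,-0.82],[0.6,0.24,0.11,0,0,0,-0.82],
[0.6,0.23,0.11,0,0,0,-0.81],[0.6,0.24,0.11,0,0,0,-0.82],
[0.6,0.24,0.1,0,0,0,-0.82],[0.6,0.23,0.11,0,0,0,-0.82],
[0.6,0.23,0.11,0,0,0,-0.82],[0.6,0.24,0.11,0,0,0,-0.82],
[0.6,0.23,0.11,0,0,0,-0.81],[0.6,0.24,0.11,0,0,0,-0.82],
--
[0.6,0.22,0,0,0,0,0],[0.6,0.23,0,0,0,0,0],
[0.6,0.22,0,0,0,0,0],[0.6,0.22,0,0,0,0,0],
[0.6,0.22,0,0,0,0,0],[0.6,0.23,0,0,0,0,0],
[0.6,0.22,0,0,0,0,0],[0.6,0.22,0,0,0,0,0],
[0.6,0.22,0,0,0,0,0],[0.6,0.23,0,0,0,0,0],
--
[0.6,0.22,0,0,0,0,0],[0.6,0.22,0,0,0,0,0],
[0.6,0.12,-0.07,0,0,0,0.5],[0.6,0.11,-0.07,0,0,0,0.5],
[0.6,0.12,-0.07,0,0,0,0.5],[0.6,0.11,-0.07,0,0,0,0.5],
[0.6,0.12,-0.07,0,0,0,0.5],[0.6,0.11,-0.07,0,0,0,0.5],
[0.6,0.11,-0.07,0,0,0,0.5],[0.6,0.11,-0.08,0,0,0,0.5],
--
[0.6,0.12,-0.06,0,0,0,0.5],[0.6,0.11,-0.08,0,0,0,0.5],
[0.6,0.23,0,0,0,0,0],[0.6,0.23,0,0,0,0,0],
[0.6,0.23,0,0,0,0,0],[0.6,0.23,0,0,0,0,0],
[0.6,0.22,0,0,0,0,0],[0.6,0.23,0,0,0,0,0],
[0.6,0.23,0,0,0,0,0],[0.6,0.23,0,0,0,0,0],
--
[0.6,0.23,0,0,0,0,0],[0.6,0.22,0,0,0,0,0],

end [0.4969 0.1265 0.0266] 89.98 62
```

```bash
python3 - <<'E'
from path import *; import cv2
st=np.array([(.397,-.125),(.405,-.187),(.5245,-.172),(.517,-.110)]);bx=np.array([(.587,.042),(.711,.042),(.711,.117),(.587,.117)])
for n,pol in (('st',st),('bx',bx)):
    m=9
    for x,y,z,h in tool(build()):
        a=np.radians(h)
        for f in (-.015,.012):
            for r in (-.05,0,.05):
                q=(x+f*np.cos(a)+r*np.sin(a),y+f*np.sin(a)-r*np.cos(a)); m=min(m,-cv2.pointPolygonTest(pol.astype(np.float32).reshape(-1,1,2),tuple(map(float,q)),True))
    print(n,m)
E
```

```text
s1 0.184 s2 0.134 yend arc 0.066
st 0.029098237147001736
s1 0.184 s2 0.134 yend arc 0.066
bx 0.027744956752606343
```

apply_moves --pt "0.6 0.17 0.01 0.01 0 0 0" --pt "0.6 0.16 0.01 0 0 0 0" --pt "0.6 0.17 0.01 0.01 0 0 0" --pt "0.6 0.23 0 0 0 0 0" --pt "0.6 0.23 0 0 0 0 0" --pt "0.6 0.23 0 0 0 0 0"

```text
t: 7.5
ee_pos: [0.5029, -0.376, 0.0268]
orientation: [[0.53, 0.848, -0.0], [0.848, -0.53, -0.0], [-0.0, -0.0, -1.0]]
force: [-0.5, -0.1, -0.4]
grip_width: 0.599
```

```bash
python3 - <<'E'
from h import *
im,d,fx,ry,z=look('w5')
E
```

```text
p [ 0.5035 -0.375   0.0268] h 58.04 f [ 1.04  0.23 -0.79] t 7.55 dish ahead/right [ 0.0538 -0.0012] r 0.0518 world [ 0.5309 -0.3287]
```

View pics/w5.png

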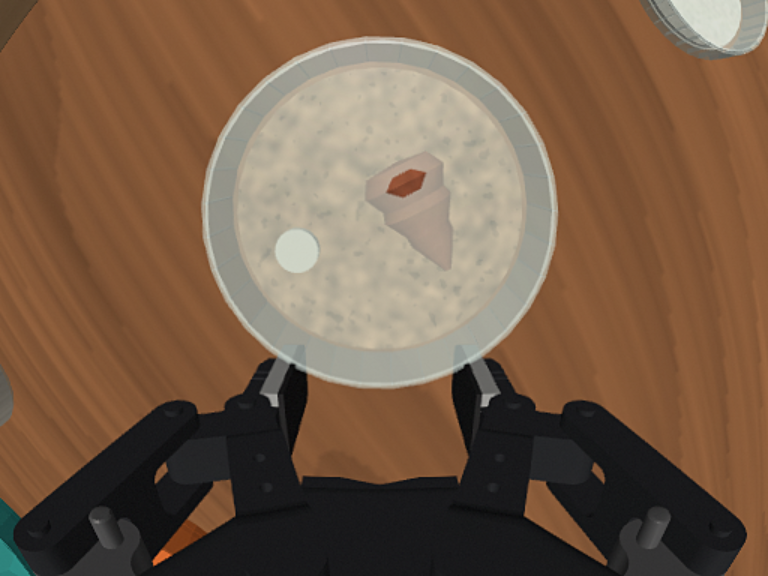

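apply_moves --pt "0.6 0.23 0 0 0 0 0" --pt "0.6 0.23 0 0 0 0 0" --pt "0.6 0.23 0 0 0 0 0" --pt "0.6 0.23 0 0 0 0 0" --pt "0.6 0.23 0 0 0 0 0" --pt "0.6 0.23 0 0 0 0 0" --pt "0.6 0.23 0 0 0 0 0" --pt "0.6 0.23 0 0 0 0 0" --pt "0.6 0.23 0 0 0 0 0" --pt "0.6 0.22 0 0 0 0 0"

```text
t: 8.8
ee_pos: [0.5635, -0.2791, 0.0268]
orientation: [[0.53, 0.848, -0.0], [0.848, -0.53, -0.0], [-0.0, -0.0, -1.0]]
force: [-0.0, 0.1, -0.1]
grip_width: 0.601
```

```bash
python3 - <<'E'
from h import *
im,d,fx,ry,z=look('w6')
from path import *
P=build();T=tool(P); p,h,_=cur()
i=int(np.argmin([np.hypot(t[0]-p[0],t[1]-p[1]) for t in T]));print(i,T[i])
E
```

```text
p [ 0.5642 -0.2781  0.0268] h 58.03 f [0.74 1.   0.58] t 8.85 dish ahead/right [ 0.0538 -0.0012] r 0.0518 world [ 0.5916 -0.2318]
s1 0.184 s2 0.134 yend arc 0.066
13 (np.float64(0.5632437191026568), np.float64(-0.2796330407351547), 0.0268, np.float64(58.00000000000001))
```

apply_moves --pt "0.6 0.23 0 0 0 0 0" --pt "0.6 0.23 0 0 0 0 0" --pt "0.6 0.23 0 0 0 0 0" --pt "0.6 0.24 0.11 0 0 0 -0.82" --pt "0.6 0.23 0.11 0 0 0 -0.82" --pt "0.6 0.24 0.11 0 0 0 -0.82" --pt "0.6 0.23 0.11 0 0 0 -0.81" --pt "0.6 0.24 0.11 0 0 0 -0.82"

```text
t: 9.85
ee_pos: [0.6266, -0.2036, 0.0268]
orientation: [[-0.016, 1.0, 0.0], [1.0, 0.016, -0.0], [-0.0, 0.0, -1.0]]
force: [-0.1, 0.0, -1.0]
grip_width: 0.6
```

```bash
python3 - <<'E'
from h import *
im,d,fx,ry,z=look('w7')
E
```

```text
p [ 0.6273 -0.2022  0.0268] h 91.29 f [ 0.65  1.37 -0.36] t 9.9 dish ahead/right [ 0.0543 -0.0009] r 0.0519 world [ 0.6252 -0.1479]
```

View pics/w7.png

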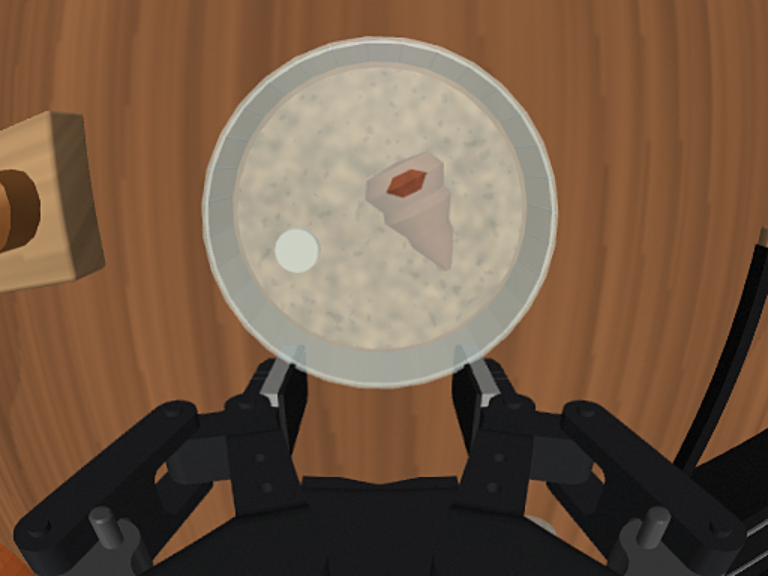

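The dish is seated in the finger cage at (380,210), and the stand, at left (60,200), is well clear.

apply_moves --pt "0.6 0.24 0.1 0 0 0 -0.82" --pt "0.6 0.23 0.11 0 0 0 -0.82" --pt "0.6 0.23 0.11 0 0 0 -0.82" --pt "0.6 0.24 0.11 0 0 0 -0.82" --pt "0.6 0.23 0.11 0 0 0 -0.81" --pt "0.6 0.24 0.11 0 0 0 -0.82" --pt "0.6 0.22 0 0 0 0 0" --pt "0.6 0.23 0 0 0 0 0"

```text
t: 10.9
ee_pos: [0.6211, -0.111, 0.0268]
orientation: [[-0.64, 0.768, 0.0], [0.768, 0.64, -0.0], [-0.0, -0.0, -1.0]]
force: [0.0, -1.4, 0.5]
grip_width: 0.605
```

```bash
python3 - <<'E'
from h import *
im,d,fx,ry,z=look('w8')
X=wpts(d)
# nearest box / stand points
r=(d>0)&(z>.012)&(z<.05)
s=r&(X[...,1]<-.05)&(X[...,0]<.545); b=r&(X[...,0]>.56)&(X[...,1]>.02)
for n,m in(('stand',s),('box',b)):
    q=X[m]
    if len(q)>30: print(n,len(q),'x',np.percentile(q[:,0],[1,99]).round(3),'y',np.percentile(q[:,1],[1,99]).round(3))
E
```

```text
p [ 0.6199 -0.11    0.0267] h 129.86 f [-1.66  1.38 -0.01] t 10.95 dish ahead/right [ 0.0548 -0.0002] r 0.0517 world [ 0.5846 -0.0681]
stand 11071 x [0.453 0.545] y [-0.167 -0.052]
box 3576 x [0.609 0.67 ] y [0.049 0.077]
```

View pics/w8.png

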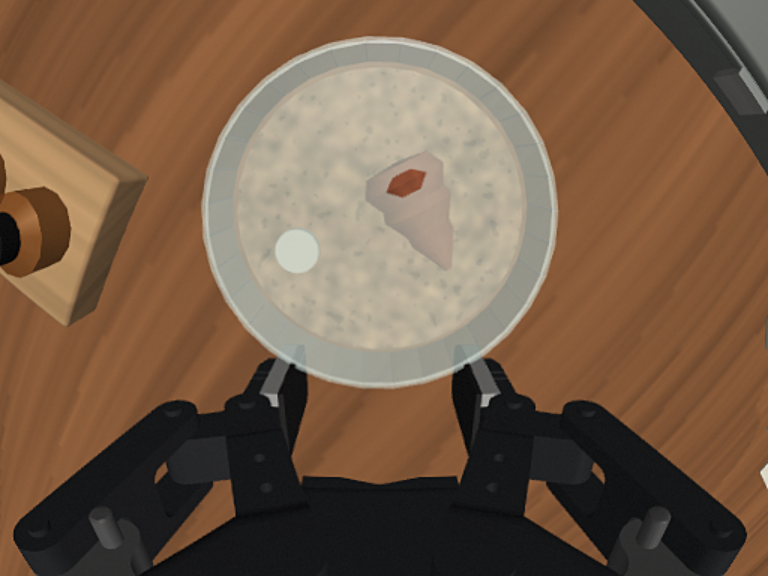

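apply_moves --pt "0.6 0.22 0 0 0 0 0" --pt "0.6 0.22 0 0 0 0 0" --pt "0.6 0.22 0 0 0 0 0" --pt "0.6 0.23 0 0 0 0 0"

```text
t: 11.45
ee_pos: [0.5925, -0.0768, 0.0269]
orientation: [[-0.642, 0.766, 0.0], [0.766, 0.642, -0.0], [-0.0, -0.0, -1.0]]
force: [0.7, -1.3, 0.1]
grip_width: 0.602
```

```bash
python3 - <<'E'
from h import *
im,d,fx,ry,z=look('w9')
X=wpts(d)
a=(d>0)&(z>.02)&(z<.04)&(X[...,0]>.57)&(X[...,1]>.02)
q=X[a]; print(len(q)); 
if len(q)>20:
    R=cv2.minAreaRect(q[:,:2].astype(np.float32));print(np.round(cv2.boxPoints(R),3).tolist())
print([(np.round(r['location'],3).tolist(),round(r['score'],2)) for r in spot_in('wrist','slide_box')])
E
```

```text
p [ 0.5913 -0.0757  0.0267] h 130.01 f [-1.78  1.04  0.56] t 11.5 dish ahead/right [ 0.0546 -0.0003] r 0.0518 world [ 0.556  -0.0341]
8126
[[0.5640000104904175, 0.07000000029802322], [0.6370000243186951, 0.009999999776482582], [0.6740000247955322, 0.054999999701976776], [0.6010000109672546, 0.11500000208616257]]
[([0.613, 0.06, 0.029], 0.75)]
```

View pics/w9.png

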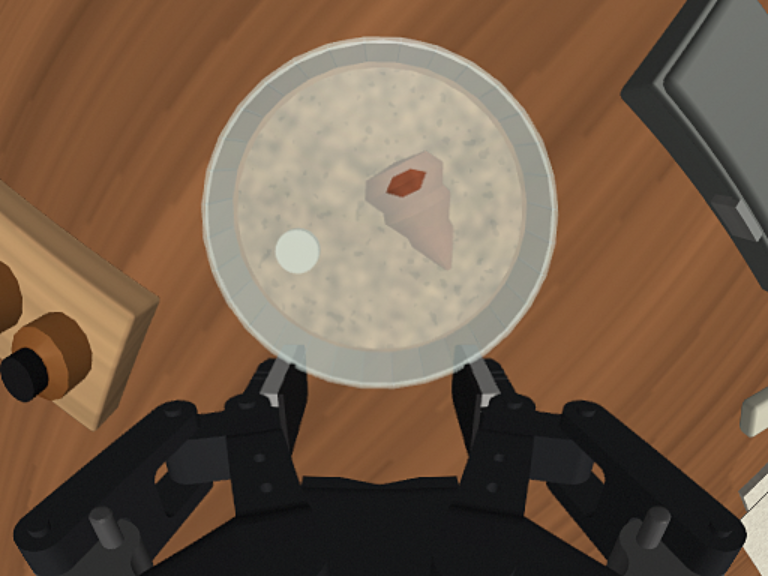

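```bash
python3 - <<'E'
from h import *
im,d,fx,ry,z=look('w9b')
for u,v in [(110,275),(120,275),(40,345),(20,355),(70,310),(150,270),(20,250)]: print(u,v,fx[v,u].round(3),ry[v,u].round(3),z[v,u].round(3),im[v,u])
E
```

```text
p [ 0.5925 -0.0767  0.0269] h 130.02 f [-0.18 -0.36  0.75] t 11.6 dish ahead/right [ 0.056  -0.0001] r 0.0518 world [ 0.5564 -0.0339]
110 275 0.014 -0.053 0.058 [32 31 34]
120 275 0.014 -0.049 0.057 [26 27 28]
40 345 0.012 -0.06 0.098 [22 22 24]
20 355 0.014 -0.062 0.105 [41 40 42]
70 310 0.012 -0.059 0.08 [23 24 25]
150 270 0.013 -0.039 0.05 [10 15 19]
20 250 0.015 -0.108 0.049 [ 8 10  8]
```

apply_moves --pt "0.6 0.22 0 0 0 0 0" --pt "0.6 0.22 0 0 0 0 0" --pt "0.6 0.23 0 0 0 0 0" --pt "0.6 0.22 0 0 0 0 0" --pt "0.6 0.22 0 0 0 0 0" --pt "0.6 0.22 0 0 0 0 0"

```text
t: 12.35
ee_pos: [0.5498, -0.0258, 0.0269]
orientation: [[-0.643, 0.766, 0.0], [0.766, 0.643, -0.0], [-0.0, -0.0, -1.0]]
force: [1.6, -1.3, 0.1]
grip_width: 0.599
```

```bash
python3 - <<'E'
from h import *
im,d,fx,ry,z=look('w10')
E
```

```text
p [ 0.5486 -0.0249  0.0267] h 130.02 f [-1.23  1.56  0.33] t 12.4 dish ahead/right [ 0.0549 -0.0002] r 0.0516 world [0.5131 0.017 ]
```

View pics/w10.png

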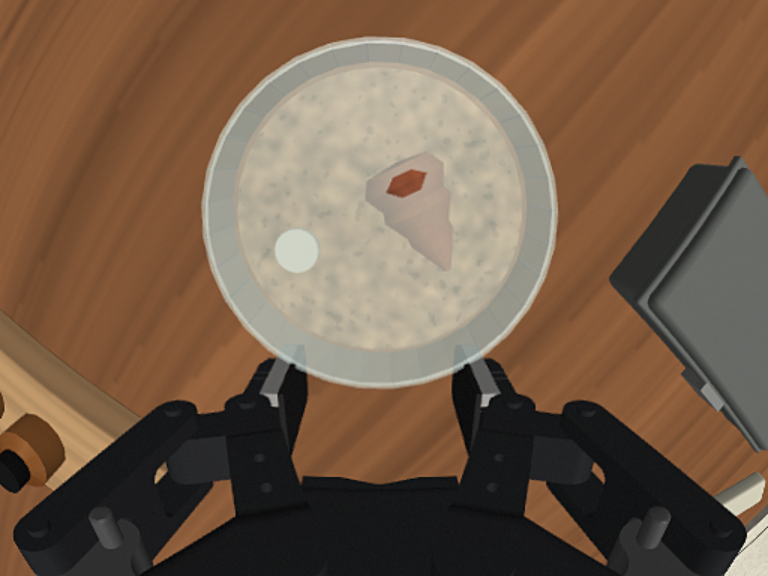

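apply_moves --pt "0.6 0.12 -0.07 0 0 0 0.5" --pt "0.6 0.11 -0.07 0 0 0 0.5" --pt "0.6 0.12 -0.07 0 0 0 0.5" --pt "0.6 0.11 -0.07 0 0 0 0.5" --pt "0.6 0.12 -0.07 0 0 0 0.5" --pt "0.6 0.11 -0.07 0 0 0 0.5" --pt "0.6 0.11 -0.07 0 0 0 0.5" --pt "0.6 0.11 -0.08 0 0 0 0.5" --pt "0.6 0.12 -0.06 0 0 0 0.5" --pt "0.6 0.11 -0.08 0 0 0 0.5"

```text
t: 13.65
ee_pos: [0.4965, 0.0127, 0.0267]
orientation: [[0.003, 1.0, -0.0], [1.0, -0.003, -0.0], [-0.0, -0.0, -1.0]]
force: [0.4, -0.5, 0.8]
grip_width: 0.602
```

```bash
python3 - <<'E'
from h import *
im,d,fx,ry,z=look('w11')
E
```

```text
p [0.4959 0.0132 0.0267] h 89.68 f [-0.52  0.51 -0.89] t 13.7 dish ahead/right [ 0.0546 -0.0011] r 0.0518 world [0.4951 0.0678]
```

apply_moves --pt "0.6 0.23 0 0 0 0 0" --pt "0.6 0.23 0 0 0 0 0" --pt "0.6 0.23 0 0 0 0 0" --pt "0.6 0.23 0 0 0 0 0" --pt "0.6 0.22 0 0 0 0 0" --pt "0.6 0.2 0 0 0 0 0" --pt "0.6 0.15 0 0 0 0 0" --pt "0.6 0.1 0 0 0 0 0"

```text
t: 14.7
ee_pos: [0.4969, 0.0924, 0.0268]
orientation: [[0.0, 1.0, -0.0], [1.0, -0.0, -0.0], [-0.0, -0.0, -1.0]]
force: [0.1, -0.3, -0.4]
grip_width: 0.601
```

```bash
python3 - <<'E'
from h import *
im,d,fx,ry,z=look('w12'); X=wpts(d)
s=(d>0)&(X[...,1]>.2)&(abs(X[...,0]-.497)<.11)&(z>.009)&(z<.04)
Q=X[s]
for y in np.arange(.23,.46,.01):
    q=Q[abs(Q[:,1]-y)<.005]
    f=lambda z:np.round(np.percentile(z[:,0],[3,97]),3).tolist()+[len(z)] if len(z)>5 else None
    print(round(y,3),f(q[q[:,0]<.46]),f(q[(q[:,0]>.46)&(q[:,0]<.535)]),f(q[q[:,0]>.535]))
print([(np.round(r['location'],3).tolist(),round(r['score'],2)) for r in spot_in('wrist','rod_exit')+spot_in('wrist','stop')])
E
```

```text
p [0.497  0.0928 0.0268] h 90.0 f [-1.31  0.43 -0.44] t 14.75 dish ahead/right [ 0.0546 -0.001 ] r 0.0518 world [0.4961 0.1474]
0.23 None None None
0.24 None None None
0.25 None None None
0.26 None None None
0.27 None None None
0.28 None None None
0.29 None None None
0.3 None None None
0.31 None None None
0.32 None None None
0.33 None None None
0.34 None None None
0.35 None None None
0.36 None None None
0.37 None None None
0.38 None None None
0.39 None None None
0.4 None None None
0.41 None None None
0.42 None None None
0.43 None None None
0.44 None None None
0.45 None None None
[]
```

View pics/w12.png

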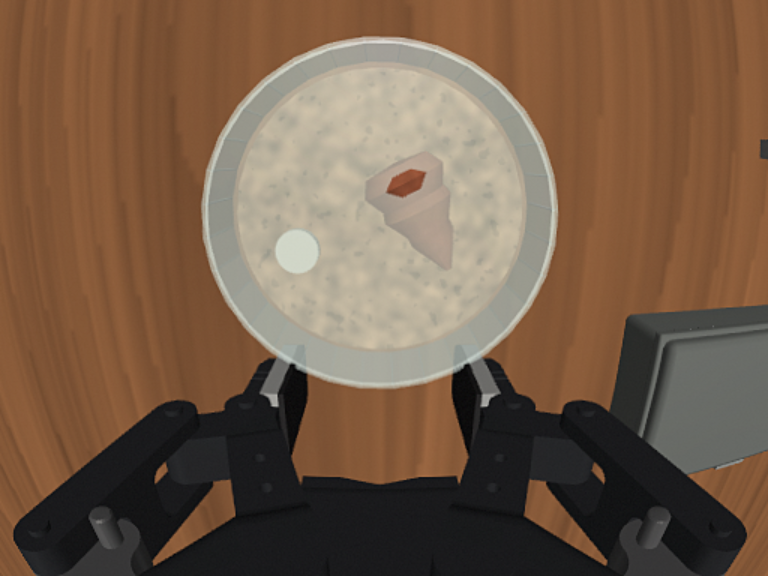

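apply_moves --pt "0.6 0.2 0 0 0 0 0" --pt "0.6 0.2 0 0 0 0 0" --pt "0.6 0.2 0 0 0 0 0" --pt "0.6 0.2 0 0 0 0 0" --pt "0.6 0.1 0 0 0 0 0"

```text
t: 15.48
ee_pos: [0.497, 0.1378, 0.0268]
orientation: [[-0.0, 1.0, 0.0], [1.0, 0.0, -0.0], [-0.0, 0.0, -1.0]]
force: [-0.7, -0.2, 1.3]
grip_width: 0.605
```

```bash
python3 - <<'E'
from h import *
im,d,fx,ry,z=look('w13'); X=wpts(d)
s=(d>0)&(X[...,1]>.2)&(abs(X[...,0]-.497)<.11)&(z>.009)&(z<.04)&(np.hypot(fx-.0546,ry)>.055)
Q=X[s]
for y in np.arange(.23,.30,.005):
    q=Q[abs(Q[:,1]-y)<.0025]
    f=lambda z:np.round(np.percentile(z[:,0],[3,97]),4).tolist()+[len(z)] if len(z)>5 else None
    print(round(y,3),f(q[q[:,0]<.46]),f(q[q[:,0]>.535]))
im,d=camera('scene'); save('s13',cv2.resize(im,(768,576)))
E
```

```text
p [0.497  0.1381 0.0268] h 90.03 f [-0.33 -0.5   0.59] t 15.525 dish ahead/right [ 0.0543 -0.0008] r 0.0517 world [0.4962 0.1924]
0.23 None None
0.235 None None
0.24 None None
0.245 [0.4238, 0.4296, 83] None
0.25 [0.4207, 0.432, 264] [0.5616, 0.5704, 162]
0.255 [0.4224, 0.4346, 268] [0.559, 0.5718, 284]
0.26 [0.425, 0.4373, 267] [0.5561, 0.5687, 270]
0.265 [0.4263, 0.4388, 99] [0.5549, 0.5664, 109]
0.27 None None
0.275 None None
0.28 None None
0.285 None None
0.29 None None
0.295 None None
```

View pics/w13.png

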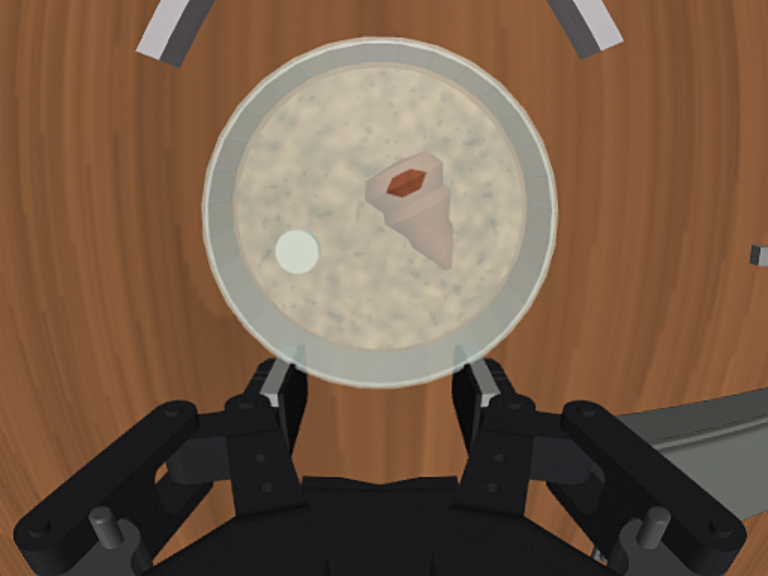

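View pics/s13.png

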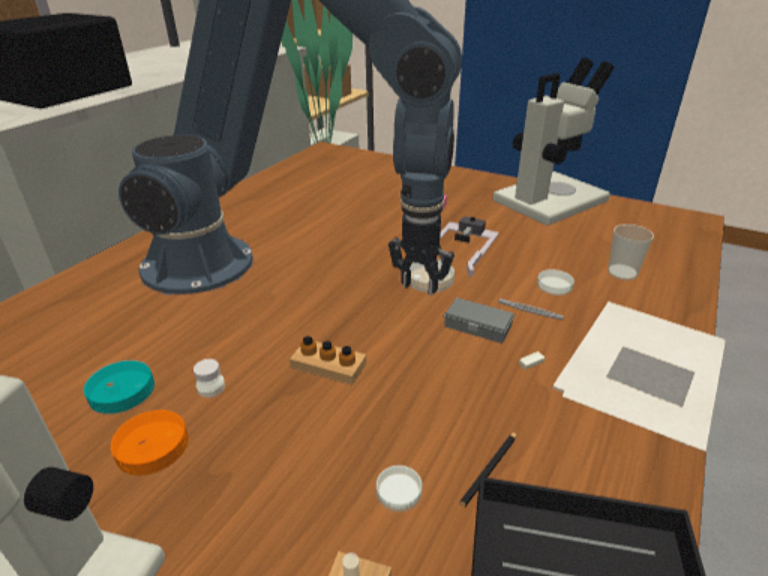

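apply_moves --pt "0.6 0.2 0 0 0 0 -0.06" --pt "0.6 0.2 0.01 0 0 0 -0.06" --pt "0.6 0.2 0 0 0 0 0" --pt "0.6 0.2 0.01 0 0 0 0" --pt "0.6 0.2 0 0 0 0 0" --pt "0.6 0.2 0.01 0 0 0 0" --pt "0.6 0.2 0 0 0 0 0" --pt "0.6 0.1 0 0 0 0 0"

```text
t: 16.58
ee_pos: [0.4975, 0.2127, 0.0268]
orientation: [[-0.017, 1.0, 0.0], [1.0, 0.017, -0.0], [-0.0, 0.0, -1.0]]
force: [0.3, -0.5, -0.7]
grip_width: 0.599
```

```bash
python3 - <<'E'
from h import *
im,d,fx,ry,z=look('w14'); X=wpts(d)
s=(d>0)&(X[...,1]>.2)&(abs(X[...,0]-.497)<.11)&(z>.009)&(z<.04)&(np.hypot(fx-.0546,ry)>.053)
Q=X[s]
for y in np.arange(.24,.37,.01):
    q=Q[abs(Q[:,1]-y)<.005]
    f=lambda z:np.round(np.percentile(z[:,0],[3,97]),4).tolist()+[len(z)] if len(z)>5 else None
    print(round(y,3),f(q[q[:,0]<.46]),f(q[q[:,0]>.535]))
E
```

```text
p [0.4975 0.213  0.0268] h 90.98 f [-0.11  0.47 -0.38] t 16.625 dish ahead/right [ 0.0543 -0.0008] r 0.0519 world [0.4958 0.2673]
0.24 [0.4269, 0.4286, 8] None
0.25 [0.4212, 0.4329, 403] [0.5608, 0.5722, 260]
0.26 [0.4242, 0.4378, 514] [0.5557, 0.5697, 518]
0.27 [0.4293, 0.4411, 490] [0.551, 0.564, 524]
0.28 [0.4303, 0.4417, 548] [0.5494, 0.5608, 536]
0.29 [0.4302, 0.4416, 593] [0.549, 0.5604, 592]
0.3 [0.43, 0.4413, 584] [0.5488, 0.5604, 589]
0.31 [0.4295, 0.4411, 561] [0.5485, 0.5599, 572]
0.32 [0.4293, 0.4409, 553] [0.5483, 0.5599, 568]
0.33 [0.4293, 0.4407, 498] [0.548, 0.5595, 539]
0.34 None [0.5481, 0.5592, 106]
0.35 None None
0.36 None None
```

View pics/w14.png

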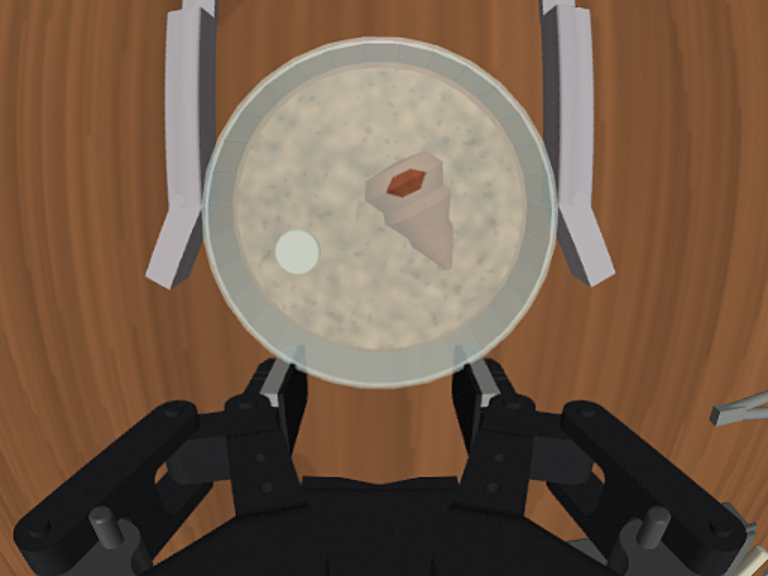

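apply_moves --pt "0.6 0.15 0 0 0 0 -0.05" --pt "0.6 0.15 0 0 0 0 0" --pt "0.6 0.15 0 0 0 0 0" --pt "0.6 0.12 0 0 0 0 0" --pt "0.6 0.06 0 0 0 0 0"

```text
t: 17.25
ee_pos: [0.4968, 0.2439, 0.0268]
orientation: [[-0.024, 1.0, -0.0], [1.0, 0.024, -0.0], [-0.0, -0.0, -1.0]]
force: [-0.0, -1.2, -0.2]
grip_width: 0.6
```

```bash
cat >> h.py <<'E'
def favg(n):
    F=[]
    for i in range(n):
        camera('side'); s=read_state(); F.append(s['force'])
    F=np.array(F); print('favg',F.mean(0).round(2),'sd',F.std(0).round(2),'y:',F[:,1].round(1).tolist())
E
python3 - <<'E'
from h import *
look('w15'); favg(8)
p,h,s=cur(); print(p,s['t'])
E
```

```text
p [0.4968 0.2441 0.0268] h 91.36 f [ 0.37  0.28 -0.32] t 17.3 dish ahead/right [ 0.0544 -0.0007] r 0.0518 world [0.4948 0.2985]
favg [ 0.09  0.22 -0.18] sd [0.47 0.55 0.39] y: [0.9, -0.0, -0.2, 0.3, 1.2, -0.1, 0.3, -0.6]
[0.49686352 0.24338269 0.0268324 ] 17.7
```

apply_moves --pt "0.6 0.03 0 0 0 0 0" --pt "0.6 0.03 0 0 0 0 0" --pt "0.6 0.03 0 0 0 0 0" --pt "0.6 0.03 0 0 0 0 0" --pt "0.6 0.03 0 0 0 0 0"

```text
t: 18.32
ee_pos: [0.4966, 0.2511, 0.0268]
orientation: [[-0.023, 1.0, -0.0], [1.0, 0.023, -0.0], [-0.0, -0.0, -1.0]]
force: [0.2, -0.4, 0.3]
grip_width: 0.597
```

```bash
python3 - <<'E'
from h import *
look('w16'); favg(3)
E
```

```text
p [0.4966 0.2513 0.0268] h 91.35 f [-0.26 -0.6   0.26] t 18.375 dish ahead/right [ 0.0545 -0.0008] r 0.0517 world [0.4945 0.3057]
favg [ 0.66 -0.08  0.01] sd [0.11 0.73 0.35] y: [-0.7, 0.9, -0.5]
```

apply_moves --pt "0.6 0.03 0 0 0 0 0" --pt "0.6 0.03 0 0 0 0 0" --pt "0.6 0.03 0 0 0 0 0"

```text
t: 18.9
ee_pos: [0.4966, 0.2556, 0.0268]
orientation: [[-0.023, 1.0, -0.0], [1.0, 0.023, -0.0], [-0.0, -0.0, -1.0]]
force: [-0.5, -0.3, 0.8]
grip_width: 0.598
```

```bash
python3 - <<'E'
from h import *
look('w17'); favg(3)
E
```

```text
p [0.4966 0.2557 0.0268] h 91.34 f [ 0.86 -0.55  0.11] t 18.95 dish ahead/right [ 0.0545 -0.001 ] r 0.0518 world [0.4943 0.3102]
favg [0.22 0.09 0.3 ] sd [0.16 0.19 0.02] y: [0.2, -0.2, 0.2]
```

apply_moves --pt "0.6 0.03 0 0 0 0 0" --pt "0.6 0.03 0 0 0 0 0" --pt "0.6 0.03 0 0 0 0 0"

```text
t: 19.48
ee_pos: [0.4964, 0.2601, 0.0268]
orientation: [[-0.023, 1.0, -0.0], [1.0, 0.023, -0.0], [-0.0, -0.0, -1.0]]
force: [0.8, -1.1, 0.1]
grip_width: 0.598
```

```bash
python3 - <<'E'
from h import *
look('w18'); favg(4)
E
```

```text
p [0.4965 0.2603 0.0268] h 91.35 f [-0.23 -0.16 -0.3 ] t 19.525 dish ahead/right [ 0.0631 -0.001 ] r 0.0581 world [0.494  0.3233]
favg [-0.02 -0.03  0.23] sd [0.22 0.35 0.39] y: [-0.3, -0.4, 0.4, 0.2]
```

View pics/w18.png

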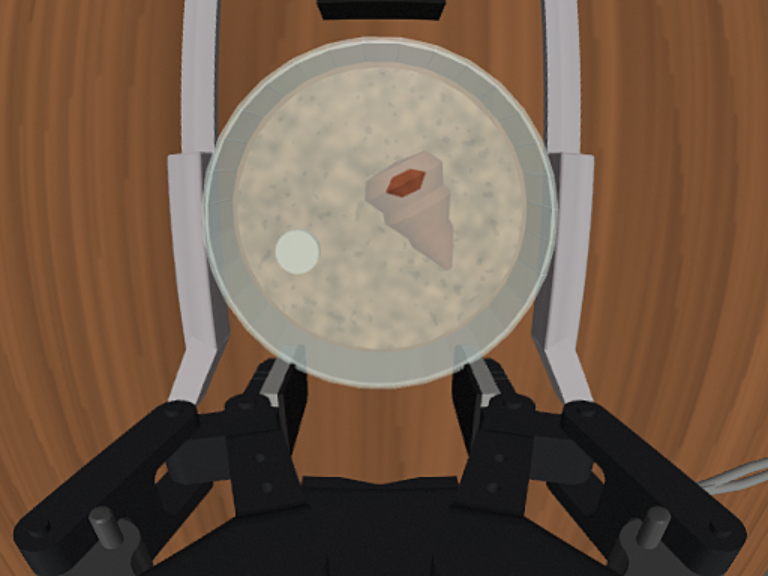

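The black pad shows at the top (318–446, row 19). The dish's front edge is at row 38, so the gap is about 5 mm.

```bash
python3 - <<'E'
from h import *
im,d,fx,ry,z=look('w18b')
lum=im.astype(int).sum(-1)
m=(lum<90)&(np.mgrid[:384,:512][0]<30)&(abs(ry)<.03)&(d>0)
for v in range(0,16): 
    k=m[v]
    if k.sum(): print(v,k.sum(),fx[v][k].mean().round(4),z[v][k].mean().round(4),ry[v][k].min().round(3),ry[v][k].max().round(3))
e=(z>.019)&(z<.03)&(abs(ry)<.02)&(fx>.09)&(fx<.12)&(lum>200); print('dish front',np.percentile(fx[e],[98,100]))
E
```

```text
p [0.4965 0.2601 0.0268] h 91.34 f [ 0.46 -0.52  0.92] t 19.775 dish ahead/right [ 0.0631 -0.0013] r 0.0581 world [0.4937 0.3232]
0 77 0.1176 0.0202 -0.018 0.017
1 82 0.117 0.0203 -0.018 0.017
2 85 0.117 0.0191 -0.018 0.017
3 85 0.117 0.018 -0.018 0.017
4 84 0.117 0.0165 -0.018 0.017
5 82 0.1169 0.0154 -0.018 0.018
6 80 0.1169 0.0141 -0.018 0.017
7 81 0.1169 0.0128 -0.018 0.017
8 79 0.117 0.011 -0.018 0.017
9 80 0.1169 0.01 -0.018 0.017
10 79 0.117 0.0082 -0.018 0.017
11 78 0.1169 0.007 -0.018 0.017
12 77 0.1169 0.0053 -0.018 0.017
13 1 0.1172 0.0039 0.017 0.017
dish front [0.10489988 0.11726063]
```

apply_moves --pt "0.6 0.03 0 0 0 0 0" --pt "0.6 0.03 0 0 0 0 0" --pt "0.6 0.03 0 0 0 0 0" --pt "0.6 0.03 0 0 0 0 0" --pt "0.6 0.03 0 0 0 0 0" --pt "0.6 0.03 0 0 0 0 0"

```text
t: 20.52
ee_pos: [0.4962, 0.2691, 0.0268]
orientation: [[-0.023, 1.0, -0.0], [1.0, 0.023, -0.0], [-0.0, -0.0, -1.0]]
force: [-0.4, -1.1, -0.2]
grip_width: 0.599
```

```bash
cat >> h.py <<'E'
def pad(name):
    im,d=camera('wrist'); p,h,s=cur(); fx,ry,z=wdish(im,d); save(name,cv2.resize(im,(768,576)))
    lum=im.astype(int).sum(-1)
    m=(lum<90)&(np.mgrid[:384,:512][0]<40)&(abs(ry)<.016)&(d>0)&(z>.006)&(z<.0195)
    e=(z>.019)&(z<.03)&(abs(ry)<.05)&(fx>.016)&(lum>200)&(fx<.112)
    # side edges of dish: widest row
    c,r=cv2.minEnclosingCircle(np.stack([fx[e],ry[e]],1).astype(np.float32))
    a=np.radians(h)
    print('p',p.round(4),'h',round(h,2),'t',s['t'],'f',np.round(s['force'],2),'pad fx',np.median(fx[m]).round(4) if m.sum() else None,m.sum(),'rear edge',np.percentile(fx[e],.1).round(4),'dish c',np.round(c,4),round(r,4))
E
python3 - <<'E'
from h import *
pad('w19'); favg(4)
E
```

```text
p [0.4963 0.2693 0.0268] h 91.35 t 20.575 f [-0.62 -0.25  0.12] pad fx 0.1081 428 rear edge 0.0162 dish c [ 0.0592 -0.0009] 0.0548
favg [-0.07 -0.03  0.2 ] sd [0.41 0.23 0.18] y: [-0.2, 0.3, -0.0, -0.2]
```

apply_moves --pt "0.6 0.02 0 0 0 0 0" --pt "0.6 0.02 0 0 0 0 0" --pt "0.6 0.02 0 0 0 0 0"

```text
t: 21.15
ee_pos: [0.4962, 0.272, 0.0268]
orientation: [[-0.023, 1.0, -0.0], [1.0, 0.023, -0.0], [-0.0, -0.0, -1.0]]
force: [0.1, -0.7, 0.2]
grip_width: 0.602
```

```bash
python3 - <<'E'
from h import *
pad('w20'); favg(4)
E
```

```text
p [0.4962 0.2721 0.0268] h 91.34 t 21.2 f [-0.27 -0.85  0.71] pad fx 0.1093 156 rear edge 0.0161 dish c [ 0.059 -0.001] 0.0548
favg [-0.27 -0.63 -0.07] sd [0.26 0.56 0.11] y: [-0.9, 0.3, -0.8, -1.2]
```

apply_moves --pt "0.6 0.02 0 0 0 0 0" --pt "0.6 0.02 0 0 0 0 0"

```text
t: 21.65
ee_pos: [0.4961, 0.2738, 0.0268]
orientation: [[-0.023, 1.0, -0.0], [1.0, 0.023, -0.001], [-0.001, -0.0, -1.0]]
force: [0.5, -2.6, 0.7]
grip_width: 0.599
```

```bash
python3 - <<'E'
from h import *
pad('w21'); favg(4)
E
```

```text
p [0.4961 0.2739 0.0268] h 91.33 t 21.7 f [-0.56 -1.68 -0.51] pad fx 0.1096 121 rear edge 0.0161 dish c [ 0.0588 -0.0007] 0.0548
favg [ 0.25 -2.04  0.28] sd [0.18 0.24 0.26] y: [-2.0, -1.8, -2.4, -2.0]
```

apply_moves --pt "0.6 0.02 0 0 0 0 0" --pt "0.6 0.02 0 0 0 0 0" --pt "0.6 0.02 0 0 0 0 0"

```text
t: 22.28
ee_pos: [0.496, 0.2765, 0.0267]
orientation: [[-0.023, 1.0, -0.0], [1.0, 0.023, -0.001], [-0.001, -0.0, -1.0]]
force: [0.4, -5.8, 2.3]
grip_width: 0.603
```

```bash
python3 - <<'E'
from h import *
favg(5); print(cur()[0])
E
```

```text
favg [ 0.32 -5.57  1.24] sd [0.48 0.61 0.39] y: [-4.9, -5.3, -6.7, -5.4, -5.5]
[0.49598213 0.27658892 0.02673944]
```

apply_moves --pt "0.6 0.012 0 0 0 0 0" --pt "0.6 0 0 0 0 0 0" --pt "0.6 0 0 0 0 0 0" --pt "0.6 0 0 0 0 0 0" --pt "0.6 0 0 0 0 0 0" --pt "0.6 0 0 0 0 0 0" --pt "0.6 0 0 0 0 0 0" --pt "0.6 0 0 0 0 0 0"

```text
t: 23.52
ee_pos: [0.496, 0.277, 0.0268]
orientation: [[-0.023, 1.0, -0.0], [1.0, 0.023, -0.001], [-0.001, -0.0, -1.0]]
force: [0.3, -6.2, 1.5]
grip_width: 0.601
```

```bash
python3 - <<'E'
from h import *
favg(5); pad('w22')
E
```

```text
favg [ 0.41 -6.04  1.64] sd [0.4  0.24 0.43] y: [-5.9, -5.9, -5.8, -6.4, -6.3]
p [0.4959 0.277  0.0267] h 91.32 t 23.825 f [-0.23 -5.95  1.81] pad fx 0.1092 113 rear edge 0.0161 dish c [ 0.0587 -0.001 ] 0.0548
```

View pics/w22.png

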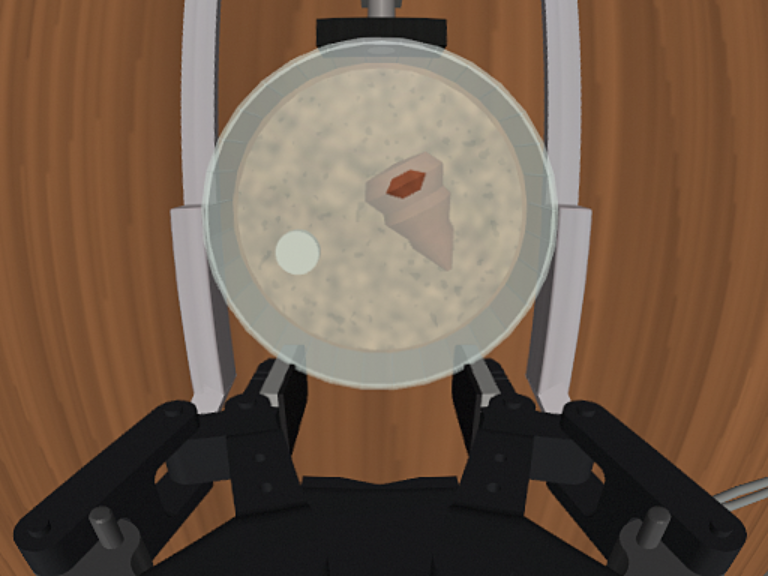

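apply_moves --pt "0.6 -0.01 0 0 0 0 0" --pt "0.6 -0.01 0 0 0 0 0" --pt "0.6 -0.01 0 0 0 0 0" --pt "0.6 -0.01 0 0 0 0 0" --pt "0.6 -0.01 0 0 0 0 0" --pt "0.6 -0.01 0 0 0 0 0" --pt "0.6 -0.01 0 0 0 0 0" --pt "0.6 -0.01 0 0 0 0 0"

```text
t: 24.82
ee_pos: [0.4961, 0.2738, 0.0268]
orientation: [[-0.024, 1.0, -0.0], [1.0, 0.024, 0.0], [0.0, -0.0, -1.0]]
force: [-0.2, 0.2, -0.3]
grip_width: 0.6
```

apply_moves --pt "0.6 -0.006 0 0 0 0 0" --pt "0.6 -0.006 0 0 0 0 0" --pt "0.6 -0.006 0 0 0 0 0" --pt "0.6 -0.006 0 0 0 0 0" --pt "0.6 -0.006 0 0 0 0 0" --pt "0.6 -0.006 0 0 0 0 0" --pt "0.6 -0.006 0 0 0 0 0" --pt "0.6 -0.006 0 0 0 0 0" --pt "0.6 -0.006 0 0 0 0 0" --pt "0.6 -0.006 0 0 0 0 0"

```text
t: 26.08
ee_pos: [0.4962, 0.2706, 0.0268]
orientation: [[-0.023, 1.0, -0.0], [1.0, 0.023, -0.0], [-0.0, -0.0, -1.0]]
force: [-0.1, 0.5, 0.7]
grip_width: 0.599
```

```bash
python3 - <<'E'
from h import *
favg(4); pad('w23')
E
```

```text
favg [ 0.    0.38 -0.22] sd [0.38 0.49 0.33] y: [0.5, -0.3, 0.4, 1.0]
p [0.4962 0.2706 0.0268] h 91.34 t 26.325 f [-0.11 -0.16  0.51] pad fx 0.1117 119 rear edge 0.0162 dish c [ 0.0599 -0.0008] 0.0537
```

apply_moves --pt "0.6 -0.1 0 0 0 0 0" --pt "0.6 -0.2 0 0 0 0 0" --pt "0.6 -0.3 0 0 0 0 0" --pt "0.6 0 0 -0.3 0 0 0" --pt "0.6 0 0 -0.6 0 0 0" --pt "0.6 0 0 -0.6 0 0 0" --pt "0.6 0 0 0 0 0 0" --pt "0.6 0 0 0 0 0 0"

```text
t: 27.32
ee_pos: [0.4969, 0.2405, 0.102]
orientation: [[-0.023, 1.0, 0.0], [1.0, 0.023, 0.0], [0.0, 0.0, -1.0]]
force: [0.1, -0.1, -0.1]
grip_width: 0.602
```

```bash
python3 - <<'E'
from h import *
favg(3)
im,d=camera('wrist'); save('w24',cv2.resize(im,(768,576)))
p,h,s=cur(); fx,ry,z=wdish(im,d); X=wpts(d)
m=(z>.02)&(z<.03)&(abs(X[...,0]-.495)<.053)&(abs(X[...,1]-.327)<.06)
c,r=cv2.minEnclosingCircle(X[m][:,:2].astype(np.float32)); print(p,s['t'],'dish',np.round(c,4),r)
lum=im.astype(int).sum(-1)
k=(lum<90)&(z>.006)&(z<.0225)&(abs(X[...,0]-.495)<.016)&(X[...,1]>.36)&(X[...,1]<.4)
q=X[k]; print(len(q),np.percentile(q[:,1],[1,5,50]) if len(q) else '')
im,d=camera('scene'); save('s24',cv2.resize(im[80:230,230:380],None,fx=4,fy=4,interpolation=cv2.INTER_CUBIC))
im,d=camera('side'); save('d24',cv2.resize(im,(768,576)))
E
```

```text
favg [-0.42  0.63 -0.41] sd [0.28 0.34 0.39] y: [1.0, 0.2, 0.7]
[0.49641523 0.240359   0.10104028] 27.525 dish [0.4942 0.3324] 0.055942170321941376
110 [0.37798201 0.37838561 0.38060042]
```

View pics/w24.png

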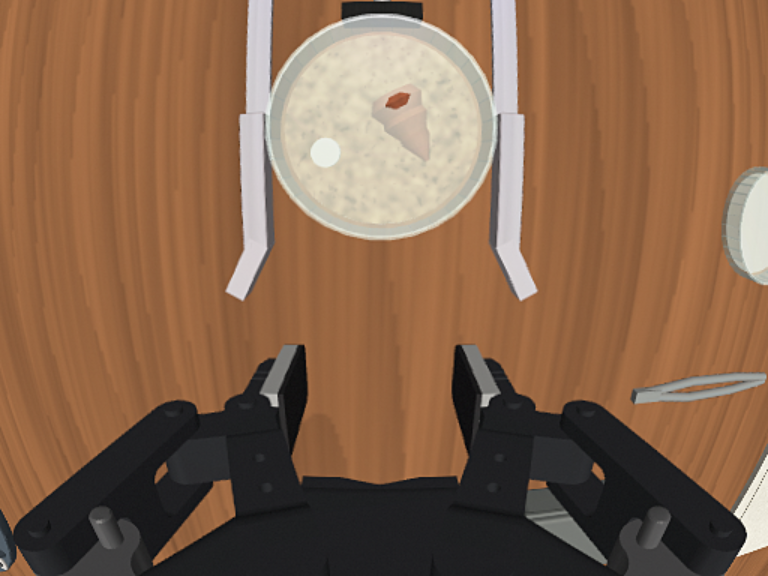

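View pics/d24.png

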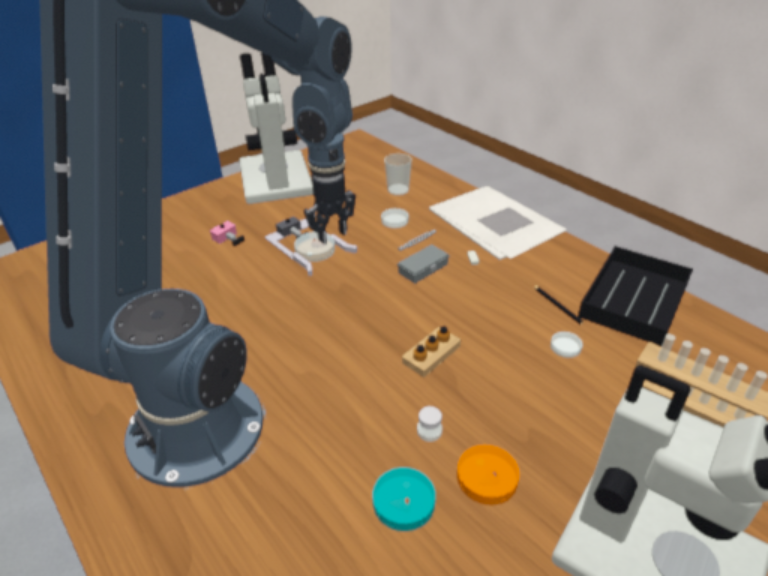

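```bash
python3 - <<'E'
from h import *
im,d=camera('wrist'); p,h,s=cur(); X=wpts(d)
m=(X[...,2]>.02)&(X[...,2]<.03)&(abs(X[...,0]-.495)<.045)&(abs(X[...,1]-.327)<.06)
print(s['t'],p,np.abs(s['dq']).max(),cv2.minEnclosingCircle(X[m][:,:2].astype(np.float32)),X[m][:,1].min())
a=cv2.cvtColor(cv2.imread('pics/w24.png'),cv2.COLOR_BGR2RGB); b=cv2.resize(im,(768,576)); print('image diff',np.abs(a.astype(int)-b)[:260,240:530].mean())
print(sign_off())
E
```

```text
27.675 [0.49663202 0.24048582 0.10127499] 0.003880440311450092 ((0.4947974681854248, 0.3325513005256653), 0.05606190860271454) 0.27688155695884753
image diff 2.253293545534925
the job is handed in; nothing more can be done
None
```

The dish is resting against the stop in the viewing cradle, and I handed the job in at about 27.7 s of the 72 s allowed. The hand-in gives no verdict, so whether it passed is not confirmed.

**Route:** I pushed the dish flat along the table, held between the two part-open fingertips. It went round the far side of the bottle stand, through the gap to the slide box, and into the cradle. The planned clearance was at least 22 mm on both obstacles. The wrist pictures showed both clear, and I saw no unexpected contact force on the way.

**Pressing:** I slowed to 1 mm steps until I felt the pad. I then held a measured 6.0 N for about 1.5 s, with single readings between 5.8 and 6.4 N. I estimate the dish's drag at about 0.9 N, so the stop itself felt roughly 5 to 6 N. After that I backed off slowly, drew the fingers back and raised them clear.

**Last checks:**
- **Position:** the dish is between the rails about 65 mm inside the mouth, within about 2 mm of the middle line, and its front edge is at the pad. It did not move visibly between the last two wrist pictures.
- **Contact with the pad:** I could not measure the remaining force once the fingers were off. The fingers went slack about 0.7 mm before the estimated contact point, which suggests about 0.9 N still rests on the pad.
- **Bystanders:** everything else looked to be where it started, judged by eye from the final side picture.

**What went wrong or disagreed:**
- While lowering the gripper at the start, the fingertips touched the bare table with about 5 N; I raised them 6 mm.
- My circle fit of the dish in the last pictures came out wide (56 mm radius instead of 50), probably because it picked up parts of the rails and pad. I trusted the pictures and forces more than that fit.

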